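# Reset the cut-length stop of the rail cutter

### The arm

A 6-joint arm with a two-finger parallel gripper is mounted at the origin on the work surface. World frame = base frame: x ahead of the robot, y to its left, z up, the work surface at z = 0. Lengths are in m, angles in degrees, forces in N, time in s.
With the tool pointing down it reaches from about 0.375 to 0.975 m from the base axis. Payload 3.8 kg.
Tool frame: the origin (TCP) lies midway between the tips of the shut fingers; the grasp point (between the pads) lies r.grip_depth behind it (r.grip_depth is the distance from the TCP to the grasp point, in m); z points along the fingers, y is the direction in which the jaws open and shut (so a half turn about z gives the same grasp; the last joint's range is limited). The gripper opens to 85 mm and grips with 20 to 120 N. Pads are 22 mm wide; open, the fingers measure 114 mm over their backs; the gripper's body (76 mm by 85 mm) begins 54 mm behind the grasp point. The pads swing forward as they close: fully open they stand 13 mm farther back than shut.
Start: joints at [-73.505, 15.12, 91.902, -0, 72.978, -2.114], TCP at [0.215, -0.64, 0.231] pointing down, gripper open.
Joint ranges: [-150.88, 150.88], [-54.13, 125.18], [17.81, 147.31], [-75.09, 255.09], [0, 152.58], [-146.25, 146.25]. Speed limits (degrees/s): [147.25, 147.25, 180, 180, 180, 180].

### API

Orientations are given as [roll, pitch, yaw] about the fixed x, y, z axes, in that order (R = Rz(yaw) Ry(pitch) Rx(roll)).
In Python, from rig import r gives the robot as it stands.
- The arm moves only by the shell command python3 -m jog 'ROWS' [OPENING]. ROWS is JSON, a list of rows, each an object with "xyz": the shift along the tool's x, y, z in m, a list of three; "turn": the turn about the tool's z in degrees. In form: [{"xyz": [dx, dy, dz], "turn": turn}, ...]. A call has exactly 8 rows; each row shifts and turns the commanded pose from where the row before left it, along the tool's axes as they then stand; what a row does not reach is not made up. A row lasts 1/12 s, in which the tool goes at most 41.7 mm and 7.16 degrees, less where a joint would pass 70% of its speed; a pose out of reach is approached as far as the arm can. A call is refused whole if a number of a shift passes 0.0417 or a number of a turn 7.16, either way. A call with a gripper value outside its range is refused whole. OPENING is the finger opening in m, from 0 to 0.0854, set as the call begins (- or left out, the last holds). The fingers move at their own pace and stop on an object; the grip force is fixed at half the most. Time passes only in rows, so rows that do not move let the fingers close, or fill a call up. It gives the time, the measured TCP pose, the force and the opening at its end, in the units of the state.
- r.get_state(): the state, without advancing time (a new reading comes with each control period).
- r.snapshot(name): name is "scene" or "side" or "wrist"; returns (picture, depth): 420x560x3 uint8, blue, green, red; 420x560 float32, m along the optical axis (not along the pixel's ray), 0 where there is no reading.
- r.camera_info(name): a dict with "fx", "fy", "cx", "cy" (pixels), "R" (3x3) and "t" (3): a world point X has camera coordinates R X + t. Camera axes: x right, y down, z forward; pixel columns grow to the right and rows downward; lengths in m; the calibration is good to about 2 mm. A picture is of the moment at which its call begins: read the wrist's pose just before it. camera_info takes no time and is no camera call; for the wrist camera it gives the pose at the moment of the call.
- r.finish_job(): hands the job in, once; it reports no verdict.
The state is a dict: "clock": time; "joint_positions": joint angles; "qd": joint speeds; "joint_torque": joint torques, N m; "tcp_pos": TCP position; "eef_rot": TCP orientation; "force": force on the tool from outside, world axes, zero at the start; "moment": the same for the moment, N m; "grip_width": finger opening in m.
Only numpy, scipy, OpenCV 4.12 (cv2) and the standard library are available. Lean on these libraries where they do the work, as an engineer would, in place of code of your own. Each camera call takes 0.05 s, during which the arm holds its last target. There are 200 camera calls.

### The job

First clear the guide of the rail cutter: take the short rail offcut off the support bar and drop it into the red scrap bin. Then undo the orange clamp knob of the length stop (nobody knows whether this one has a right-hand or a left-hand thread, so try it and feel which way gives), run the stop up to its end of travel at the cutter and then right back to its other end to feel that it slides, and bring its pointer to the yellow marker. Tighten the knob fully again and let go, without pushing aside or upsetting the other things on the bench.

Things in the scene. Friction and masses are not known exactly. Their poses are not given: they have to be found in the camera images.
- rail_cutter: bench unit for cutting mounting rail, fixed to the bench. Origin: on the underside of its aluminium base plate (x -75 to 105 mm, y -220 to 220, 12 thick). z up, y along the slide towards the cutter, x away from the robot. At x = -30 mm a 50 mm wide aluminium dovetail slide, top 42 mm up, carries the length stop. A white scale lies along the near edge.
- bar_middle (a point): middle of the top of the dark steel support bar, 24 mm wide, 45 mm above the bench, 200 mm to either side along y; 45 mm are free between it and the stop's slide. Axes as rail_cutter. The blue cutter head, 141 mm tall and 85 wide in x, stands across the bar's cutter end, its steel face 215 mm from here; its lever with red grip rises behind it to y = 600 mm, 340 mm high.
- slide_end_far (a point): middle of the face of the slide's end block away from the cutter, 50 mm above the bench (the blocks are 58 mm tall)
- slide_end_cutter (a point): the same on the end block at the cutter; the line from slide_end_far to here is the direction of travel (305 mm between the blocks; the stop is 85 mm long, so it travels 220 mm)
- stop (a joint): position of the length stop on its slide, m: 0 = against the end block away from the cutter, 0.22 = against the block at the cutter. Clamped, it holds against about 20 N along the slide. Undone, it slides with 2 to 3 N and can be moved by its knob; somewhere on the way is a tight spot that takes up to about 12 N to push through.
- stop_plate (a point): middle of the working face of the stop's steel plate, 61 mm above the bench, looking towards the cutter. An arm (70 mm up) carries the plate from the grey carriage (72 mm wide, 85 mm long, 58 mm tall, sloping shoulder on the robot's side) over the support bar, 1.5 mm clear of it: anything on the bar between stop and cutter is in its way.
- stop_pointer (a point): tip of the stop's black pointer at the scale, on the robot's side near the end away from the cutter, 18 mm above the bench; axes as rail_cutter
- marker_tip (a point): tip of the yellow marker on the scale (5 mm wide, 22 mm tall, fixed), 18 mm above the bench; axes as rail_cutter. The pointer is at the marker when the two have the same y in this frame; they then meet tip to tip.
- clamp_knob (a joint): turn of the clamp knob, rad, positive counter-clockwise as seen looking at the knob from outside: 0 = fully tight, as at the start. It undoes to either positive or negative values (hidden hand of thread, differs from start to start); the other way is a hard stop at 0. The clamp lets go after about 0.5 rad; it can be undone up to 1.9 rad, turns with 0.3 to 0.5 N m and stays where left.
- knob_grip (a point): centre of the orange wing of the clamp knob, the point to grip, 30 mm out from the sloping face it sits on. Wing 52 mm long (x axis), 12 thick (y), 26 high (z); x and y turn with the knob. Hub below 26 mm across, 9 high. z is the knob's axis, pointing out: it leans 35 degrees from vertical towards the robot's side (-x of rail_cutter). A white dot marks the wing's +x end.
- offcut_center (a point): centre of the rail offcut, a piece of steel top-hat mounting rail 75 mm long (its y axis), 35 mm wide over its flanges (x) and 7.5 mm thick, 25 to 40 g, lying flanges up on the support bar with its underside 45 mm above the bench; the flanges overhang the bar by 5 mm on each side
- scrap_bin: red open bin with a few offcuts on its floor, fixed, 125 x 125 mm outside, 60 mm tall, walls and floor 4 mm; origin at the centre of its underside. It and a blue bin of the same size swap places.
- parts_bin: blue open bin of the same size with small parts, fixed; nothing is to go into it
- screwdriver: a screwdriver lying on the bench on the robot's side of the cutter, about 200 mm long. Leave it alone. Origin at its underside.
- terminal_row: a row of nine grey, blue and green terminal blocks standing on the bench on the robot's side of the cutter, 48 x 56 x 42 mm. Leave it alone. Origin at its underside.
- spray_can: an upright spray can, 52 mm across and 150 mm tall, on the far side of the cutter. Leave it alone. Origin at its underside.
- tape_measure: a yellow pocket tape measure, 68 x 36 x 66 mm, right of the robot. Leave it alone. Origin at its underside.
- ferrule_carton: a small cardboard carton, 95 x 65 x 45 mm, left of the robot. Leave it alone. Origin at its underside.
- wrench: a steel wrench lying on the bench, left of the robot. Leave it alone. Origin at its underside.

How it is judged:
By the outcome, as a careful person would: the job done as asked, in the order asked, and still so for the second after the job is handed in, with the robot touching nothing.
It also fails if it takes over 64 s, if anything falls off the work surface, if the arm or the gripper's body presses on something with over 40 N, if the wrist force passes 120 N, or if a joint passes its speed limit or range.

## Working session

There is one attempt and no reset: what is moved stays moved. The work goes in short steps, Python scripts to look and compute and a shell command to move; the robot and the scene stay as the last step left them, time stands still between calls to the robot, and variables do not carry over. Pictures are saved under pics/ and viewed, about 8 in all and at most 12, crops included, and the job is handed in when it is done.

```bash
ls; mkdir -p pics; python3 - <<'E'
from rig import r
import cv2,numpy as np
print(r.get_state(), r.grip_depth)
for n in ("scene","side"):
    i=r.camera_info(n); p,d=r.snapshot(n); print(n,i)
    cv2.imwrite(f"pics/{n}0.png",p); np.save(f"pics/{n}0.npy",d)
E
```

```text
pics
{'clock': 0.0, 'joint_positions': array([-7.35050057e+01,  1.51708102e+01,  9.19815096e+01, -2.09391955e-04,
        7.29775049e+01, -2.11431930e+00]), 'qd': array([-0.02839132, -0.01964619, -0.04042057,  0.00875753, -0.02147687,
       -0.02458905]), 'joint_torque': array([-1.76900634e-03, -5.15110767e+01, -3.67312682e+01, -3.12482207e-04,
        1.26470852e-02, -8.30056194e-06]), 'tcp_pos': array([ 0.21518891, -0.63900581,  0.2299402 ]), 'eef_rot': array([-1.79870256e+02, -4.58973579e-03,  1.86093699e+01]), 'force': array([-0.36196432, -0.3508954 ,  0.23936106]), 'moment': array([ 0.02722496, -0.04718293, -0.0282497 ]), 'grip_width': 0.08520387319455267} 0.0187
scene {'fx': 509.75028559912136, 'fy': 509.75028559912136, 'cx': 276.3531302630169, 'cy': 213.9382896185547, 'R': array([[-0.62009176,  0.78452673,  0.0020035 ],
       [ 0.51879714,  0.41197147, -0.74908547],
       [-0.58850296, -0.46346232, -0.66247034]]), 't': array([ 0.32664751, -0.19260633,  1.6188624 ])}
side {'fx': 483.19365474345517, 'fy': 483.19365474345517, 'cx': 274.25352353673844, 'cy': 210.23297384645633, 'R': array([[-0.89249322, -0.45097467, -0.00881466],
       [-0.31240123,  0.63211214, -0.70911192],
       [ 0.32536337, -0.63012387, -0.70504084]]), 't': array([0.45546629, 0.2256541 , 1.01882189])}
```

View pics/scene0.png

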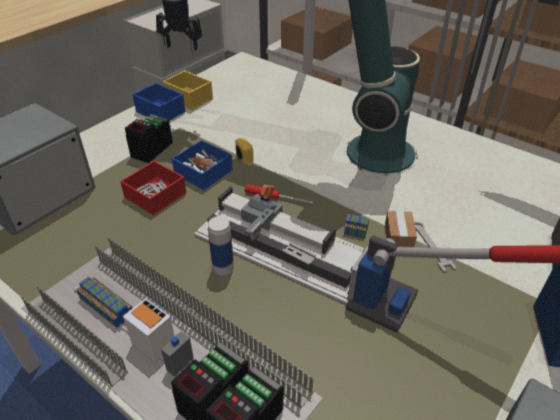

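View pics/side0.png

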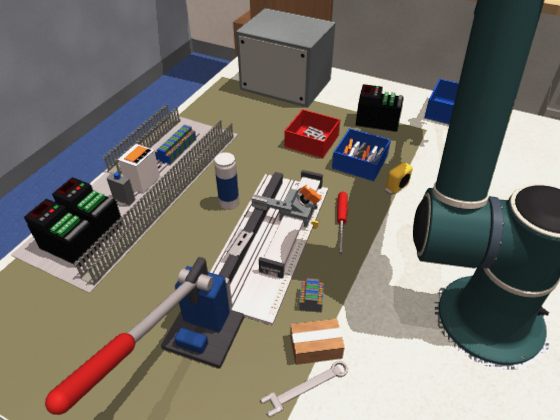

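Scene view: red bin at (153,187), blue at (203,163), cutter head (372,275), stop/knob near (265,205). Side view: knob (308,195), marker yellow (315,224), red bin (312,133), small flat offcut on the bar around (240,240).

```bash
cat > h.py <<'E'
from rig import r
import cv2,numpy as np
def snap(n,tag):
    i=r.camera_info(n); p,d=r.snapshot(n)
    cv2.imwrite(f"pics/{n}{tag}.png",p); np.save(f"pics/{n}{tag}.npy",d); np.save(f"pics/{n}{tag}_i.npy",i,allow_pickle=True); return p,d,i
def cloud(d,i):
    v,u=np.mgrid[:d.shape[0],:d.shape[1]]
    P=np.stack([(u-i["cx"])/i["fx"]*d,(v-i["cy"])/i["fy"]*d,d],-1)
    return (P-i["t"])@i["R"]
def proj(X,i):
    c=i["R"]@np.asarray(X)+i["t"]; return c[0]/c[2]*i["fx"]+i["cx"],c[1]/c[2]*i["fy"]+i["cy"]
def tri(views):  # [(u,v,info)...] -> point, miss
    A=[];b=[]
    for u,v,i in views:
        k=i["R"].T@np.array([(u-i["cx"])/i["fx"],(v-i["cy"])/i["fy"],1]);k/=np.linalg.norm(k);c=-i["R"].T@i["t"]
        M=np.eye(3)-np.outer(k,k);A.append(M);b.append(M@c)
    X=np.linalg.lstsq(np.vstack(A),np.hstack(b),rcond=None)[0]
    return X,[np.linalg.norm(M@X-y) for M,y in zip(A,b)]
E
python3 - <<'E'
from h import *
for n,px in (("scene",dict(bin=(153,187),blue=(203,163),knob=(265,190),bar=(300,257),head=(372,250),can=(218,225),tape=(243,150),term=(356,222))),("side",dict(bin=(312,133),knob=(308,193),mark=(314,224),offc=(240,240),bar=(225,270),farend=(312,176),cutend=(270,266),can=(226,158),term=(312,290),carton=(317,335)))):
    d=np.load(f"pics/{n}0.npy"); P=cloud(d,r.camera_info(n))
    for k,(u,v) in px.items(): print(n,k,P[v,u].round(3))
    p=cv2.imread(f"pics/{n}0.png")
    if n=="side":
        c=cv2.resize(p[165:325,190:350],None,fx=3.7,fy=3.7,interpolation=cv2.INTER_CUBIC); cv2.imwrite("pics/c1.png",c)
E
```

```text
scene bin [ 0.571 -0.418  0.012]
scene blue [ 0.415 -0.369  0.031]
scene knob [ 0.474 -0.079  0.109]
scene bar [0.561 0.099 0.05 ]
scene head [0.537 0.265 0.159]
scene can [ 0.677 -0.048  0.152]
scene tape [ 0.313 -0.297  0.054]
scene term [0.367 0.135 0.043]
side bin [ 0.596 -0.426  0.008]
side knob [ 0.461 -0.082  0.1  ]
side mark [ 0.436 -0.072  0.013]
side offc [0.557 0.082 0.049]
side bar [0.543 0.172 0.048]
side farend [ 0.497 -0.193  0.053]
side cutend [0.461 0.117 0.046]
side can [ 0.669 -0.058  0.15 ]
side term [0.354 0.131 0.041]
side carton [0.302 0.228 0.045]
```

View pics/c1.png

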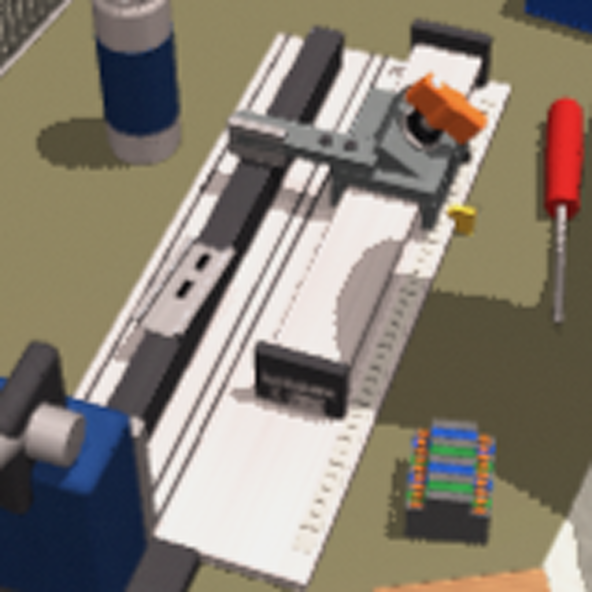

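Side crop (3.7x): offcut at (188,290) → side px (241,243); knob wing (445,105) → (310,193), running roughly across the slide; marker (462,218) → (315,224); pointer hidden behind the carriage end. Now numbers.

```bash
python3 - <<'E'
from h import *
C={}
for n in ("scene","side"):
    p=cv2.imread(f"pics/{n}0.png"); P=cloud(np.load(f"pics/{n}0.npy"),r.camera_info(n)); C[n]=P
    h=cv2.cvtColor(p,cv2.COLOR_BGR2HSV); H,S,V=[h[...,k].astype(int) for k in range(3)]
    X,Y,Z=[P[...,k] for k in range(3)]
    near=(X>.38)&(X<.66)&(Y>-.3)&(Y<.2)
    bar=near&(abs(Z-.046)<.006)&(V<75)&(X>.5)&(S<90)
    B=P[bar]
    m=np.median(B,0); 
    for _ in range(5):
        A=np.c_[B[:,1],np.ones(len(B))];co=np.linalg.lstsq(A,B[:,0],rcond=None)[0];e=abs(A@co-B[:,0]);B=B[e<max(.012,2*e.std())]
    print(n,"bar",len(B),co,"yaw",np.degrees(np.arctan(-co[0])),"y",B[:,1].min(),B[:,1].max(),"z",np.median(B[:,2]))
    kn=near&(H>4)&(H<17)&(S>150)&(V>120)&(Z>.06); K=P[kn]; print("knob",len(K),K.mean(0),K.min(0),K.max(0))
    c=K.mean(0);w,vv=np.linalg.eigh(np.cov(K.T));print(vv[:,2],np.sqrt(w))
    mk=near&(H>20)&(H<33)&(S>150)&(V>100)&(Z<.05);print("mark",mk.sum(),P[mk].mean(0) if mk.any() else 0)
    for nm,hh in (("red",(H<5)|(H>172)),("blue",(H>105)&(H<120))):
        b=hh&(S>130)&(abs(Z-.06)<.006)&(X>.3)&(X<.75)&(Y<-.28)&(Y>-.55)
        b=b.astype(np.uint8); pts=P[b>0]; rect=cv2.minAreaRect(pts[:,:2].astype(np.float32)); print(nm,len(pts),rect)
# offcut in side
u,v=241,243
print("offc",C["side"][v-2:v+3,u-2:u+3].reshape(-1,3).mean(0))
E
```

```text
scene bar 344 [-0.11484627  0.56911877] yaw 6.551502955863667 y -0.11085754583373414 0.1998154210215043 z 0.04558255275814439
knob 49 [ 0.46821005 -0.08379426  0.10653944] [ 0.43593966 -0.09120475  0.0934696 ] [ 0.48448229 -0.0786951   0.11991323]
[-0.98578772  0.02571996 -0.16601523] [0.00311166 0.00569502 0.01326065]
mark 0 0
red 331 ((0.5842070579528809, -0.39762604236602783), (0.13242273032665253, 0.129093736410141), 89.8524169921875)
blue 221 ((0.4204963445663452, -0.3649361729621887), (0.1297101378440857, 0.12775404751300812), 89.28206634521484)
side bar 126 [-0.12745569  0.55317121] yaw 7.263510315203083 y -0.13267376753218024 0.18259282864472556 z 0.04437998864671289
knob 183 [ 0.45586692 -0.08393074  0.09698362] [ 0.43145707 -0.11518692  0.07456879] [ 0.49345573 -0.07528827  0.11649948]
[-0.8702616  -0.10756996 -0.480701  ] [0.00423121 0.00790001 0.01424532]
mark 12 [ 0.43477605 -0.07445788  0.01960666]
red 284 ((0.5850126147270203, -0.3990522623062134), (0.13393743336200714, 0.12800511717796326), 89.69013214111328)
blue 298 ((0.42050087451934814, -0.36648303270339966), (0.1332387924194336, 0.1256430745124817), 89.98695373535156)
offc [0.55132465 0.08734063 0.04705804]
```

```bash

python3 -m jog '[{"xyz":[0.028,-0.0295,0],"turn":0},{"xyz":[0.028,-0.0295,0],"turn":0},{"xyz":[0.028,-0.0295,0],"turn":0},{"xyz":[0.028,-0.0295,0],"turn":0},{"xyz":[0.028,-0.0295,0],"turn":0},{"xyz":[0.028,-0.0295,0],"turn":0},{"xyz":[0.028,-0.0295,0],"turn":0},{"xyz":[0.028,-0.0295,0],"turn":0}]' 0.06
python3 -m jog '[{"xyz":[0.028,-0.0295,0],"turn":0},{"xyz":[0.028,-0.0295,0],"turn":0},{"xyz":[0.028,-0.0295,0],"turn":0},{"xyz":[0.028,-0.0295,0],"turn":0},{"xyz":[0.028,-0.0295,0],"turn":0},{"xyz":[0.028,-0.0295,0],"turn":0},{"xyz":[0.028,-0.0295,0],"turn":0},{"xyz":[0,0,0],"turn":0}]'
python3 - <<'E'
from h import *
snap("wrist",1)
E
python3 -m jog '[{"xyz":[0.028,-0.0295,0],"turn":0},{"xyz":[0.025,-0.027,0],"turn":-6},{"xyz":[0.025,-0.027,0],"turn":-6},{"xyz":[0.025,-0.027,0],"turn":-6},{"xyz":[0,0,0],"turn":-7},{"xyz":[0,0,0],"turn":-7},{"xyz":[0,0,0],"turn":-7},{"xyz":[0,0,0],"turn":-7}]'
python3 -m jog '[{"xyz":[0,0,0],"turn":-7},{"xyz":[0,0,0],"turn":-7},{"xyz":[0,0,0],"turn":-7},{"xyz":[0,0,0],"turn":-7},{"xyz":[0,0,0],"turn":-4},{"xyz":[0,0,0],"turn":0},{"xyz":[0,0,0],"turn":0},{"xyz":[0,0,0],"turn":0}]'
python3 - <<'E'
from h import *
snap("wrist",2)
a=cv2.imread("pics/wrist1.png");b=cv2.imread("pics/wrist2.png")
cv2.imwrite("pics/w12.png",cv2.resize(np.vstack([a,b]),None,fx=.71,fy=.71))
print(np.load("pics/wrist2_i.npy",allow_pickle=True))
E
```

```text
clock: 0.77
tcp_pos: [0.3525, -0.3425, 0.2308]
eef_rot: [-180.0, 0.0, 18.6]
force: [-0.2, 0.0, -0.1]
grip_width: 0.06
clock: 1.43
tcp_pos: [0.4741, -0.0802, 0.2311]
eef_rot: [-179.8, -0.1, 19.0]
force: [0.3, -0.5, 0.1]
grip_width: 0.0603
clock: 2.15
tcp_pos: [0.5233, 0.054, 0.2307]
eef_rot: [-180.0, 0.1, 64.9]
force: [0.1, -0.8, 1.0]
grip_width: 0.0599
clock: 2.82
tcp_pos: [0.5235, 0.0542, 0.231]
eef_rot: [-180.0, 0.0, 96.4]
force: [0.1, -0.6, 0.2]
grip_width: 0.0596
{'fx': 336.05823640560385, 'fy': 336.05823640560385, 'cx': 281.36944069845043, 'cy': 209.12383713642316, 'R': array([[ 0.99369597,  0.11209799, -0.00153953],
       [ 0.10709053, -0.94506564,  0.30884066],
       [ 0.03316546, -0.30705859, -0.95111255]]), 't': array([-0.52617676, -0.04472806,  0.3801763 ])}
```

View pics/w12.png

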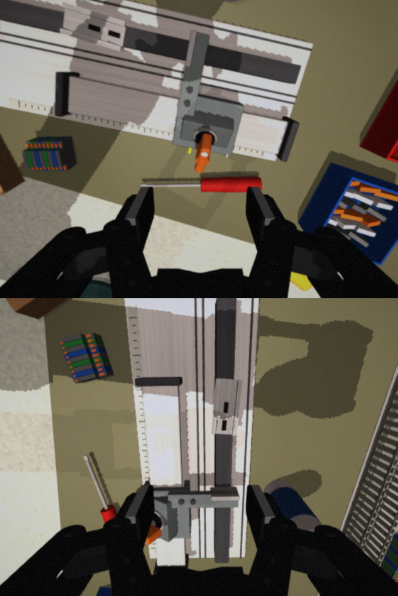

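wrist1 (top, scaled 0.71): knob wing (203,150), marker (191,150), terminal row and screwdriver clear. wrist2 (bottom): offcut centre (228,405) → full px (322,151), bar nearly vertical in the image, so yaw is about right.

```bash
python3 - <<'E'
from h import *
for t in (1,2):
    p=cv2.imread(f"pics/wrist{t}.png"); i=np.load(f"pics/wrist{t}_i.npy",allow_pickle=True).item(); P=cloud(np.load(f"pics/wrist{t}.npy"),i)
    h=cv2.cvtColor(p,cv2.COLOR_BGR2HSV); H,S,V=[h[...,k].astype(int) for k in range(3)];X,Y,Z=[P[...,k] for k in range(3)]
    near=(X>.38)&(X<.66)&(Y>-.3)&(Y<.2)
    bar=near&(abs(Z-.045)<.005)&(V<75)&(X>.51); B=P[bar]
    for _ in range(6):
        A=np.c_[B[:,1],np.ones(len(B))];co=np.linalg.lstsq(A,B[:,0],rcond=None)[0];e=abs(A@co-B[:,0]);B=B[e<max(.0125,2*e.std())]
    print(t,"bar",len(B),co,np.degrees(np.arctan(-co[0])),np.median(B[:,2]))
    kn=near&(H>3)&(H<17)&(S>150)&(V>90)&(Z>.06); K=P[kn]
    if len(K)>20:
        w,vv=np.linalg.eigh(np.cov(K.T)); print("knob",len(K),K.mean(0),K.min(0),K.max(0),vv[:,2],np.sqrt(w))
    off=near&(abs(Z-.05)<.007)&(V>=75)&(S<80)&(abs(X-(co[0]*Y+co[1]))<.022)&(Y>.02)&(Y<.16)
    O=P[off]
    if len(O)>20: print("off",len(O),O.mean(0),O.min(0),O.max(0),cv2.minAreaRect(O[:,:2].astype(np.float32)),np.percentile(O[:,2],[10,50,90]))
    mk=near&(H>20)&(H<33)&(S>120)&(V>90)&(Z<.05)
    if mk.any(): print("mark",mk.sum(),P[mk].mean(0),P[mk].min(0),P[mk].max(0))
    cv2.imwrite(f"pics/c2{t}.png",cv2.resize(p[130:270,190:390] if t==1 else p[90:300,180:380],None,fx=4 if t==1 else 2,fy=4 if t==1 else 2,interpolation=cv2.INTER_CUBIC))
E
```

```text
1 bar 8861 [-0.12652042  0.56427786] 7.2107737677119506 0.0460123425378921
knob 775 [ 0.46247262 -0.08719625  0.10777243] [ 0.43074122 -0.09762251  0.07327567] [ 0.54891629 -0.05422739  0.37484183] [-0.4696458  -0.12309316 -0.8742316 ] [0.00401332 0.01242649 0.02752653]
off 3714 [0.5556393  0.08877017 0.04940829] [0.53599705 0.02108732 0.04396068] [0.57408389 0.15886896 0.05620188] ((0.5550352334976196, 0.08951741456985474), (0.03508756309747696, 0.1384313553571701), 2.636751174926758) [0.04652441 0.04798005 0.05378912]
mark 48 [ 0.43180536 -0.07635493  0.01933319] [ 4.20904317e-01 -8.07589907e-02  2.53265013e-04] [ 0.43808136 -0.0729672   0.02442272]
2 bar 5680 [-0.12628002  0.56430366] 7.197216402950637 0.04615154823482168
knob 242 [ 0.47730477 -0.08033759  0.1142919 ] [ 0.46822012 -0.09194796  0.09847337] [0.51504095 0.1334488  0.37459423] [0.0934251  0.62316424 0.77649088] [0.0024299  0.00645606 0.03830264]
off 2758 [0.55586491 0.09008394 0.04956222] [0.53644591 0.02037988 0.04385688] [0.57440816 0.1598781  0.0559242 ] ((0.5553352236747742, 0.08967873454093933), (0.035059720277786255, 0.14017759263515472), 2.636077404022217) [0.04666939 0.0480954  0.05394859]
mark 2 [ 0.42893777 -0.07393264  0.01053537] [ 0.42867952 -0.07397716  0.00679783] [ 0.42919601 -0.07388813  0.0142729 ]
```

View pics/c21.png

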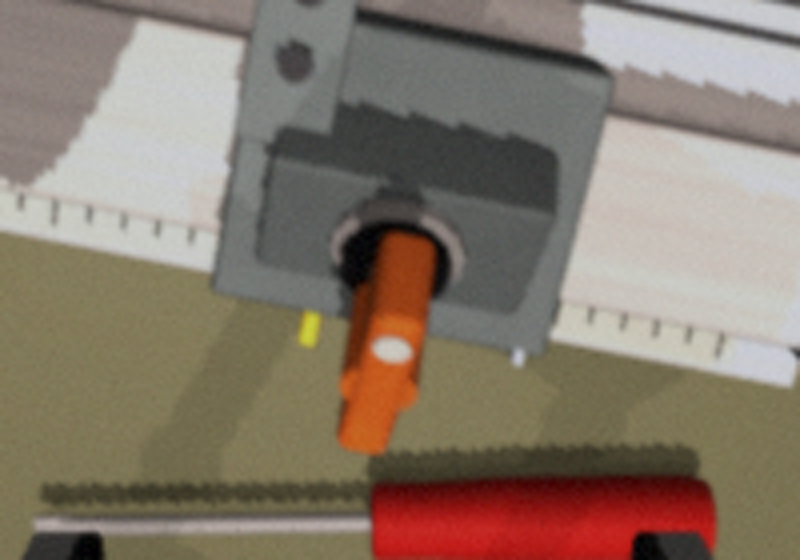

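Wrist crop: wing lies across the slide (along cutter x), top at (410,240) down to (365,440), dot (392,350); marker (310,328), pointer tip (518,356) of the 4x crop. Next the offcut's extent.

```bash
python3 - <<'E'
from h import *
f=np.radians(7.2);ex=np.array([np.cos(f),np.sin(f),0]);ey=np.array([-np.sin(f),np.cos(f),0])
V=[]
for t in (1,2):
    i=np.load(f"pics/wrist{t}_i.npy",allow_pickle=True).item(); P=cloud(np.load(f"pics/wrist{t}.npy"),i)
    O=P[(abs(P[...,2]-.0535)<.004)&(abs(P[...,0]-(.5643-.1263*P[...,1]))<.022)&(P[...,1]>.0)&(P[...,1]<.17)]
    a,b=O@ex,O@ey
    lo=np.percentile(a,[1,99]);lb=np.percentile(b,[1,99]);print(t,len(O),lo,lb,np.ptp(lo),np.ptp(lb),"center",lo.mean()*ex+lb.mean()*ey,np.median(O[:,2]))
    if t==1:
        for nm,(u,v) in dict(mark=(190+310/4,130+328/4),ptr=(190+518/4,130+356/4)).items():
            # ray at z=.018
            k=i["R"].T@np.array([(u-i["cx"])/i["fx"],(v-i["cy"])/i["fy"],1]);c=-i["R"].T@i["t"];X=c+k*(.018-c[2])/k[2];print(nm,X,"cutter x,y",X@ex,X@ey,"depth",P[int(v),int(u)])
    # knob: orange, points near
    p=cv2.imread(f"pics/wrist{t}.png");h=cv2.cvtColor(p,cv2.COLOR_BGR2HSV); H,S,Vv=[h[...,k].astype(int) for k in range(3)]
    K=P[(H>3)&(H<17)&(S>150)&(Vv>90)&(P[...,2]>.06)&(P[...,2]<.125)&(abs(P[...,0]-.46)<.05)&(abs(P[...,1]+.085)<.03)]
    print("knob a,b,z ranges",np.percentile(K@ex,[1,50,99]),np.percentile(K@ey,[1,50,99]),np.percentile(K[:,2],[1,50,99]))
print(r.get_state()["tcp_pos"],r.get_state()["tcp_pos"]@ex,r.get_state()["tcp_pos"]@ey)
E
```

```text
1 1286 [0.54253489 0.58077414] [-0.01973612  0.0548045 ] 0.03823924942721024 0.0745406206798624 center [0.55502808 0.0877899  0.        ] 0.05338790365755582
mark [ 0.43157161 -0.07726305  0.018     ] cutter x,y 0.4184849094423635 -0.13074407187900117 depth [ 0.43277277 -0.07646913  0.02220045]
ptr [ 0.44276027 -0.13522899  0.018     ] cutter x,y 0.4223202898686002 -0.18965524896293104 depth [ 0.45493516 -0.12534505  0.05947051]
knob a,b,z ranges [0.41761043 0.4466862  0.46981396] [-0.15293546 -0.14447958 -0.13743824] [0.08998588 0.10540601 0.11817444]
2 969 [0.54254454 0.58105869] [-0.01919739  0.05442054] 0.03851414845395418 0.07361793570152976 center [0.55516433 0.08788512 0.        ] 0.053541857716527065
knob a,b,z ranges [0.45406957 0.46224921 0.47053206] [-0.14868084 -0.14228739 -0.13840523] [0.09932665 0.11060581 0.11878223]
[0.52356602 0.05443353 0.23111996] 0.5262598805490866 -0.011615913162747708
```

```bash

python3 -m jog '[{"xyz":[0.0146,0.0177,0.02],"turn":-0.8},{"xyz":[0.0146,0.0177,0.02],"turn":0},{"xyz":[0,0,0.037],"turn":0},{"xyz":[0,0,0.037],"turn":0},{"xyz":[0,0,0.037],"turn":0},{"xyz":[0,0,0.03],"turn":0},{"xyz":[0,0,0.02],"turn":0},{"xyz":[0,0,0.002],"turn":0}]'
python3 -m jog '[{"xyz":[0,0,0],"turn":0},{"xyz":[0,0,0],"turn":0},{"xyz":[0,0,0],"turn":0},{"xyz":[0,0,0],"turn":0},{"xyz":[0,0,0],"turn":0},{"xyz":[0,0,0],"turn":0},{"xyz":[0,0,0],"turn":0},{"xyz":[0,0,0],"turn":0}]' 0.02
python3 -m jog '[{"xyz":[0,0,-0.01],"turn":0},{"xyz":[0,0,-0.02],"turn":0},{"xyz":[0,0,-0.03],"turn":0},{"xyz":[0,0,-0.035],"turn":0},{"xyz":[0,0,-0.035],"turn":0},{"xyz":[0,0,-0.035],"turn":0},{"xyz":[0,0,-0.01],"turn":0},{"xyz":[0,0,0],"turn":0}]'
python3 - <<'E'
from h import *
p,d,i=snap("wrist",3); cv2.imwrite("pics/w3.png",p)
E
```

```text
clock: 3.53
tcp_pos: [0.5508, 0.0877, 0.0231]
eef_rot: [-179.4, -0.0, 97.4]
force: [-1.2, -0.1, 0.2]
grip_width: 0.06
clock: 4.2
tcp_pos: [0.5567, 0.0885, 0.03]
eef_rot: [179.8, 0.0, 97.4]
force: [0.2, 0.1, 5.8]
grip_width: 0.0317
clock: 4.87
tcp_pos: [0.558, 0.0887, 0.2086]
eef_rot: [179.5, 0.0, 97.4]
force: [0.8, 0.5, -0.1]
grip_width: 0.0318
```

View pics/w3.png

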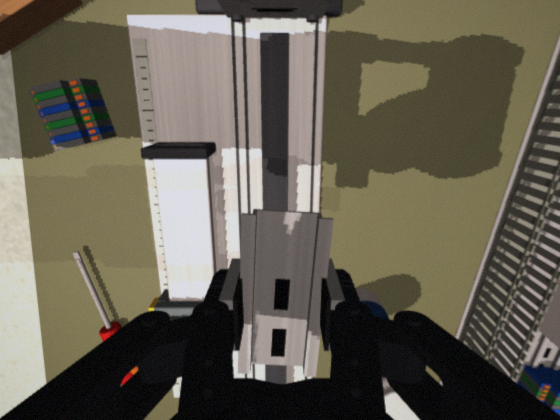

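Offcut is held centrally between the pads (web slots at (282,295) and (278,342)). Carry it to the red bin.

```bash

python3 -m jog '[{"xyz":[-0.02,-0.0015,0],"turn":0},{"xyz":[-0.0405,-0.003,0],"turn":0},{"xyz":[-0.0405,-0.003,0],"turn":0},{"xyz":[-0.0405,-0.003,0],"turn":0},{"xyz":[-0.0405,-0.003,0],"turn":0},{"xyz":[-0.0405,-0.003,0],"turn":0},{"xyz":[-0.0405,-0.003,0],"turn":0},{"xyz":[-0.0405,-0.003,0],"turn":0}]'
python3 -m jog '[{"xyz":[-0.0405,-0.003,0],"turn":0},{"xyz":[-0.0405,-0.003,0],"turn":0},{"xyz":[-0.0405,-0.003,0],"turn":0},{"xyz":[-0.0405,-0.003,0],"turn":0},{"xyz":[-0.02,-0.0015,0.005],"turn":0},{"xyz":[0,0,0.02],"turn":0},{"xyz":[0,0,0.02],"turn":0},{"xyz":[0,0,0.0],"turn":0}]'
python3 -m jog '[{"xyz":[0,0,0.03],"turn":0},{"xyz":[0,0,0.03],"turn":0},{"xyz":[0,0,0.03],"turn":0},{"xyz":[0,0,0.02],"turn":0},{"xyz":[0,0,0.013],"turn":0},{"xyz":[0,0,0],"turn":0},{"xyz":[0,0,0],"turn":0},{"xyz":[0,0,0],"turn":0}]'
```

```text
clock: 5.58
tcp_pos: [0.5699, -0.2166, 0.1998]
eef_rot: [-179.7, -0.2, 97.4]
force: [1.6, 0.2, -0.7]
grip_width: 0.032
clock: 6.25
tcp_pos: [0.5775, -0.3954, 0.1492]
eef_rot: [-179.4, -0.6, 97.3]
force: [0.5, 1.1, -1.2]
grip_width: 0.0321
clock: 6.92
tcp_pos: [0.5832, -0.3983, 0.0369]
eef_rot: [179.9, 0.1, 97.4]
force: [0.1, -0.7, 1.2]
grip_width: 0.0323
```

```bash

python3 -m jog '[{"xyz":[0,0,0],"turn":0},{"xyz":[0,0,0],"turn":0},{"xyz":[0,0,0],"turn":0},{"xyz":[0,0,-0.035],"turn":0},{"xyz":[0,0,-0.035],"turn":0},{"xyz":[0,0,-0.035],"turn":0},{"xyz":[0,0,-0.035],"turn":0},{"xyz":[0,0,-0.035],"turn":0}]' 0.056
python3 - <<'E'
from h import *
snap("wrist",4)
E
python3 -m jog '[{"xyz":[0.0404,-0.0097,0],"turn":0},{"xyz":[0.0404,-0.0097,0],"turn":0},{"xyz":[0.0404,-0.0097,0],"turn":0},{"xyz":[0.0404,-0.0097,0],"turn":0},{"xyz":[0.0404,-0.0097,0],"turn":0},{"xyz":[0.0404,-0.0097,0],"turn":0},{"xyz":[0.0404,-0.0097,0],"turn":0},{"xyz":[0.0404,-0.0097,0],"turn":0}]'
python3 -m jog '[{"xyz":[0,0,0],"turn":7},{"xyz":[0,0,0],"turn":7},{"xyz":[0,0,0],"turn":7},{"xyz":[0,0,0],"turn":7},{"xyz":[0,0,0],"turn":7},{"xyz":[0,0,0],"turn":7},{"xyz":[0,0,0],"turn":7},{"xyz":[0,0,0],"turn":7}]'
python3 -m jog '[{"xyz":[0,0,0],"turn":7},{"xyz":[0,0,0],"turn":7},{"xyz":[0,0,0],"turn":7},{"xyz":[0,0,0],"turn":7},{"xyz":[0,0,0],"turn":6.2},{"xyz":[0,0,0],"turn":0},{"xyz":[0,0,0],"turn":0},{"xyz":[0,0,0],"turn":0}]'
python3 - <<'E'
from h import *
snap("wrist",5)
a=cv2.imread("pics/wrist4.png");b=cv2.imread("pics/wrist5.png")
cv2.imwrite("pics/w45.png",np.hstack([cv2.resize(a[150:420,140:420],(280,270)),cv2.resize(b[60:330,150:410],(520,540))[:270] if 0 else cv2.resize(b[90:360,150:420],(500,500))[:270]]) if 0 else np.vstack([cv2.resize(a[150:400,120:440],None,fx=1,fy=1),cv2.resize(b[100:260,120:440],None,fx=1,fy=1)]))
f=np.radians(7.2);ex=np.array([np.cos(f),np.sin(f),0]);ey=np.array([-np.sin(f),np.cos(f),0])
i=np.load("pics/wrist5_i.npy",allow_pickle=True).item();P=cloud(np.load("pics/wrist5.npy"),i);h=cv2.cvtColor(b,cv2.COLOR_BGR2HSV); H,S,Vv=[h[...,k].astype(int) for k in range(3)]
m=(H>3)&(H<17)&(S>150)&(Vv>90)&(P[...,2]>.06)&(P[...,2]<.125)&(abs(P[...,0]-.46)<.06)&(abs(P[...,1]+.085)<.04)
K=P[m];A=K@ex;B=K@ey
for lo in np.arange(.41,.48,.006):
    s=(A>=lo)&(A<lo+.006)
    if s.sum()>3: print(round(lo,3),s.sum(),np.percentile(B[s],[2,50,98]).round(4),np.percentile(K[s,2],[2,50,98]).round(4))
print(r.get_state()["tcp_pos"],r.get_state()["eef_rot"],r.get_state()["joint_positions"],r.get_state()["tcp_pos"]@ex,r.get_state()["tcp_pos"]@ey)
E
```

```text
clock: 7.58
tcp_pos: [0.5821, -0.3977, 0.2129]
eef_rot: [179.9, 0.0, 97.4]
force: [-0.0, 0.2, -0.6]
grip_width: 0.0562
clock: 8.3
tcp_pos: [0.4627, -0.0857, 0.2109]
eef_rot: [179.9, 0.0, 97.4]
force: [1.7, 1.5, -0.1]
grip_width: 0.0561
clock: 8.97
tcp_pos: [0.4637, -0.0873, 0.211]
eef_rot: [179.9, -0.1, 41.1]
force: [0.2, -0.6, -0.5]
grip_width: 0.056
clock: 9.63
tcp_pos: [0.4636, -0.0873, 0.2106]
eef_rot: [180.0, -0.0, 7.4]
force: [-0.3, 0.0, 0.7]
grip_width: 0.0562
0.416 53 [-0.1507 -0.1448 -0.1398] [0.0906 0.0926 0.0952]
0.422 71 [-0.1506 -0.1448 -0.139 ] [0.093  0.0965 0.0995]
0.428 80 [-0.1512 -0.1447 -0.1383] [0.097  0.1007 0.1036]
0.434 108 [-0.1526 -0.1447 -0.1368] [0.1019 0.1047 0.1071]
0.44 147 [-0.1528 -0.1447 -0.1366] [0.0939 0.1074 0.1116]
0.446 66 [-0.1529 -0.1481 -0.1374] [0.0899 0.1098 0.1152]
0.452 102 [-0.1507 -0.1454 -0.1394] [0.0905 0.1171 0.1189]
0.458 165 [-0.1504 -0.1446 -0.1393] [0.1078 0.1126 0.1179]
0.464 144 [-0.15   -0.1446 -0.14  ] [0.0999 0.1044 0.1097]
0.47 12 [-0.1483 -0.145  -0.1417] [0.0987 0.0994 0.1021]
[ 0.46359878 -0.08724808  0.21053746] [ 1.79989116e+02 -3.06134513e-02  7.33144437e+00] [-1.36845396e+01 -6.49960707e+00  1.17288931e+02  8.76397741e-04
  6.91781954e+01  6.89837076e+01] 0.44900808065941844 -0.14466443308011606
```

View pics/w45.png

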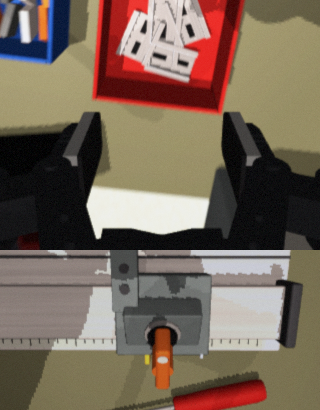

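wrist4 (top): the offcut with its slots lies in the red bin (165,55). wrist5 (bottom): wing straight across at (163,360), slope fits 35°, so knob centre is (a 0.442, b -0.145, z 0.092). Descend and grip.

```bash

python3 -m jog '[{"xyz":[-0.01,0,0.02],"turn":0},{"xyz":[0,0,0.035],"turn":0},{"xyz":[0,0,0.035],"turn":0},{"xyz":[0,0,0.03],"turn":0},{"xyz":[0,0,0.0126],"turn":0},{"xyz":[0,0,0],"turn":0},{"xyz":[0,0,0],"turn":0},{"xyz":[0,0,0],"turn":0}]'
python3 -m jog '[{"xyz":[0,0,0],"turn":0},{"xyz":[0,0,0],"turn":0},{"xyz":[0,0,0],"turn":0},{"xyz":[0,0,0],"turn":0},{"xyz":[0,0,0],"turn":0},{"xyz":[0,0,0],"turn":0},{"xyz":[0,0,0],"turn":0},{"xyz":[0,0,0],"turn":0}]' 0.008
python3 -c "
from rig import r;s=r.get_state();print(s['force'],s['moment'],s['tcp_pos'],s['eef_rot'])"
python3 -m jog '[{"xyz":[0,0,0],"turn":-2},{"xyz":[0,0,0],"turn":-2},{"xyz":[0,0,0],"turn":-2},{"xyz":[0,0,0],"turn":-2},{"xyz":[0,0,0],"turn":0},{"xyz":[0,0,0],"turn":0},{"xyz":[0,0,0],"turn":0},{"xyz":[0,0,0],"turn":0}]'
python3 -c "
from rig import r;s=r.get_state();print(s['force'],s['moment'],s['tcp_pos'],s['eef_rot'])"
```

```text
clock: 10.35
tcp_pos: [0.4549, -0.0888, 0.079]
eef_rot: [180.0, -0.1, 7.2]
force: [-0.1, -0.1, -0.1]
grip_width: 0.0561
clock: 11.02
tcp_pos: [0.4545, -0.0889, 0.0789]
eef_rot: [179.9, -0.1, 7.2]
force: [-0.9, -1.0, 6.6]
grip_width: 0.0109
[-0.91731804 -0.97877309  6.60892057] [-0.03093544  0.17051083  0.04461356] [ 0.45450942 -0.08889966  0.07889501] [ 1.79941447e+02 -9.59769589e-02  7.22024987e+00]
clock: 11.68
tcp_pos: [0.4546, -0.0891, 0.0791]
eef_rot: [-180.0, -0.2, 14.7]
force: [-3.6, -5.3, 7.8]
grip_width: 0.0111
[-3.56222332 -5.31255899  7.81062135] [-0.12302992  0.21078631 -2.85547855] [ 0.45459482 -0.08913042  0.07905624] [-1.79977606e+02 -1.50466394e-01  1.46844459e+01]
```

CCW meets 2.9 N m (hard stop). Try the other way.

```bash

python3 -m jog '[{"xyz":[0,0,0],"turn":4},{"xyz":[0,0,0],"turn":4},{"xyz":[0,0,0],"turn":2},{"xyz":[0,0,0],"turn":2},{"xyz":[0,0,0],"turn":2},{"xyz":[0,0,0],"turn":2},{"xyz":[0,0,0],"turn":0},{"xyz":[0,0,0],"turn":0}]'
python3 -c "
from rig import r;s=r.get_state();print(s['force'],s['moment'],s['tcp_pos'],s['eef_rot'])"
python3 -m jog '[{"xyz":[0,0,0],"turn":3},{"xyz":[0,0,0],"turn":3},{"xyz":[0,0,0],"turn":3},{"xyz":[0,0,0],"turn":3},{"xyz":[0,0,0],"turn":0},{"xyz":[0,0,0],"turn":0},{"xyz":[0,0,0],"turn":0},{"xyz":[0,0,0],"turn":0}]'
python3 -c "
from rig import r;s=r.get_state();print(s['force'],s['moment'],s['tcp_pos'],s['eef_rot'],s['joint_positions'])"
```

```text
clock: 12.35
tcp_pos: [0.4549, -0.0885, 0.0788]
eef_rot: [180.0, -0.1, -0.7]
force: [1.3, 0.9, 5.7]
grip_width: 0.0113
[1.2719843  0.93509372 5.66297611] [ 1.01884985 -0.09998102  0.84762672] [ 0.45489778 -0.08846973  0.07879256] [ 1.79996007e+02 -1.44615292e-01 -6.67258303e-01]
clock: 13.02
tcp_pos: [0.4535, -0.0882, 0.0796]
eef_rot: [-180.0, 0.1, -12.7]
force: [-6.6, -0.8, 16.2]
grip_width: 0.0113
[-6.60422146 -0.80230441 16.19514319] [0.94321835 0.71216678 0.73419828] [ 0.45351173 -0.08817281  0.07964847] [-1.79966708e+02  5.20688874e-02 -1.26925906e+01] [-1.41159216e+01  6.96022599e-01  1.25615022e+02  3.96697460e-02
  5.37418420e+01  8.85532077e+01]
```

Clockwise gives way at a steady torque: left-hand thread. Undo farther.

```bash

python3 -m jog '[{"xyz":[0,0,0],"turn":3},{"xyz":[0,0,0],"turn":3},{"xyz":[0,0,0],"turn":3},{"xyz":[0,0,0],"turn":3},{"xyz":[0,0,0],"turn":3},{"xyz":[0,0,0],"turn":3},{"xyz":[0,0,0],"turn":3},{"xyz":[0,0,0],"turn":0}]'
python3 - <<'E'
from h import *
s=r.get_state();print(s['force'],s['moment'],s['tcp_pos'],s['eef_rot'],s['joint_positions'])
p,d,i=snap("wrist",6);q,_,_=snap("side",6)
cv2.imwrite("pics/w6.png",np.hstack([p[130:420,140:440],cv2.resize(q[150:270,250:350],(242,290))]))
E
```

```text
clock: 13.68
tcp_pos: [0.454, -0.0872, 0.0801]
eef_rot: [-180.0, 0.1, -33.3]
force: [-5.8, 2.3, 18.6]
grip_width: 0.0114
[-5.81815039  2.27459231 18.56959915] [3.92514965 0.69259597 3.98873152] [ 0.45396634 -0.08724275  0.08005898] [-1.79955734e+02  5.66941479e-02 -3.33189016e+01] [-1.40116864e+01  6.81919500e-01  1.25577696e+02  7.50191676e-02
  5.37792778e+01  1.09262888e+02]
```

View pics/w6.png

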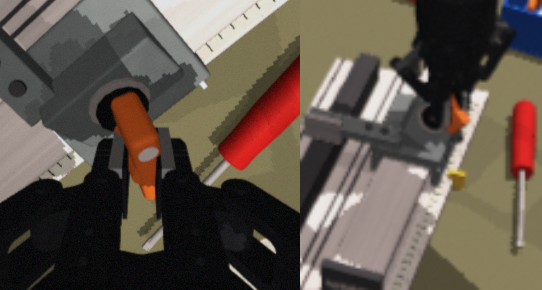

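```bash

python3 -m jog '[{"xyz":[0,0,0],"turn":0},{"xyz":[0,0,0],"turn":0},{"xyz":[0,0,0],"turn":0},{"xyz":[0,0,0],"turn":0},{"xyz":[0,0,0],"turn":0},{"xyz":[0,0,0],"turn":0},{"xyz":[0,0,0],"turn":0},{"xyz":[0,0,0],"turn":0}]' 0.022
cat > wing.py <<'E'
from h import *
import sys
from scipy.optimize import least_squares
f=np.radians(7.2);ex=np.array([np.cos(f),np.sin(f),0]);ey=np.array([-np.sin(f),np.cos(f),0]);ez=np.array([0,0,1.])
t=np.radians(35);n=-np.sin(t)*ex+np.cos(t)*ez;x0=np.cos(t)*ex+np.sin(t)*ez
def wing(tag,b0):
    p,d,i=snap("wrist",tag);P=cloud(d,i);h=cv2.cvtColor(p,cv2.COLOR_BGR2HSV);H,S,V=[h[...,k].astype(int) for k in range(3)]
    m=(H>3)&(H<17)&(S>150)&(V>90)&(P[...,2]>.06)&(P[...,2]<.125);K=P[m];K=K[(abs(K@ex-.442)<.04)&(abs(K@ey-b0)<.04)]
    # top face: height above centre along n ~13mm; fit box distance
    def res(q):
        c=.442*ex+q[1]*ey+.093*ez;X=np.cos(q[0])*x0+np.sin(q[0])*ey;Y=np.cross(n,X)
        L=np.abs(np.c_[(K-c)@X,(K-c)@Y,(K-c)@n])-np.array([.026,.006,.013])
        out=np.linalg.norm(np.maximum(L,0),axis=1)+np.minimum(L.max(1),0); return out
    best=min((least_squares(res,[a,b0],loss="soft_l1",f_scale=.001) for a in (-.9,-.5,-.1)),key=lambda s:s.cost)
    print("pts",len(K),"theta",best.x[0],"b",best.x[1],"rms",np.sqrt(np.mean(best.fun**2)))
    return p
if __name__=="__main__":
    p=wing(sys.argv[1],float(sys.argv[2]));s=r.get_state();T=s['tcp_pos'];print("clock",s['clock'],"F",s['force'].round(1),"M",s['moment'].round(2),"tcp a,b,z",(T@ex).round(4),(T@ey).round(4),T[2].round(4),"yaw",s['eef_rot'][2].round(1),"q6",s['joint_positions'][5].round(1))
E
python3 wing.py 7 -0.145
```

```text
clock: 14.45
tcp_pos: [0.4533, -0.0887, 0.0778]
eef_rot: [180.0, 0.0, -33.8]
force: [-2.9, -0.6, 6.7]
grip_width: 0.0221
pts 3385 theta -0.3516892384968938 b -0.1476553072739985 rms 0.0010192396806489677
clock 14.5 F [-2.3 -0.8  6.6] M [0.   0.52 0.1 ] tcp a,b,z 0.4386 -0.1448 0.0779 yaw -33.8 q6 109.6
```

```bash

python3 -m jog '[{"xyz":[0,0,0],"turn":3},{"xyz":[0,0,0],"turn":3},{"xyz":[0,0,0],"turn":3},{"xyz":[0,0,0],"turn":3},{"xyz":[0,0,0],"turn":3},{"xyz":[0,0,0],"turn":3},{"xyz":[0,0,0],"turn":3},{"xyz":[0,0,0],"turn":0}]'
python3 wing.py 8 -0.145
```

```text
clock: 15.17
tcp_pos: [0.4536, -0.0884, 0.0785]
eef_rot: [180.0, -0.0, -54.6]
force: [-5.1, 1.0, 11.0]
grip_width: 0.022
pts 3547 theta -0.6393352329739199 b -0.14940063313819568 rms 0.0010214488610762967
clock 15.2167 F [-5.   1.2 11.7] M [0.79 0.44 1.86] tcp a,b,z 0.439 -0.1446 0.0785 yaw -54.5 q6 130.5
```

```bash

python3 -m jog '[{"xyz":[0,0,0],"turn":3},{"xyz":[0,0,0],"turn":3},{"xyz":[0,0,0],"turn":3},{"xyz":[0,0,0],"turn":2},{"xyz":[0,0,0],"turn":0},{"xyz":[0,0,0],"turn":-7},{"xyz":[0,0,0],"turn":-7},{"xyz":[0,0,0],"turn":-7}]'
python3 -m jog '[{"xyz":[0,0,0],"turn":-7},{"xyz":[0,0,0],"turn":-4},{"xyz":[0,0,0],"turn":0},{"xyz":[0,0,0],"turn":0},{"xyz":[0,0,0],"turn":0},{"xyz":[0,0,0],"turn":0},{"xyz":[0,0,0],"turn":0},{"xyz":[0,0,0],"turn":0}]' 
python3 wing.py 9 -0.145
```

```text
clock: 15.88
tcp_pos: [0.4534, -0.0885, 0.0781]
eef_rot: [180.0, 0.0, -44.5]
force: [-8.7, 1.1, 12.5]
grip_width: 0.0218
clock: 16.55
tcp_pos: [0.4511, -0.089, 0.0774]
eef_rot: [179.8, 0.2, -33.8]
force: [-8.0, -2.7, 7.5]
grip_width: 0.0224
pts 4858 theta -0.7510577353476793 b -0.1509250269979847 rms 0.0011455645310249755
clock 16.6 F [-7.7 -0.7  6.8] M [-0.48  1.06 -0.1 ] tcp a,b,z 0.4365 -0.1448 0.0772 yaw -33.8 q6 109.7
```

```bash

python3 -m jog '[{"xyz":[-0.0033,-0.0038,0],"turn":0},{"xyz":[-0.0066,-0.0076,0],"turn":0},{"xyz":[-0.0066,-0.0076,0],"turn":0},{"xyz":[-0.0066,-0.0076,0],"turn":0},{"xyz":[-0.0066,-0.0076,0],"turn":0},{"xyz":[-0.0066,-0.0076,0],"turn":0},{"xyz":[-0.0066,-0.0076,0],"turn":0},{"xyz":[-0.0066,-0.0076,0],"turn":0}]'
python3 wing.py 10 -0.075
```

```text
clock: 17.27
tcp_pos: [0.4423, -0.014, 0.0768]
eef_rot: [179.8, 0.1, -33.8]
force: [-3.8, -4.8, 1.7]
grip_width: 0.0221
pts 4290 theta -0.6302074108843625 b -0.0749912559308324 rms 0.0010829056626802049
clock 17.3167 F [-0.1  1.7  0.3] M [ 0.05 -0.03  0.04] tcp a,b,z 0.4373 -0.0677 0.0766 yaw -33.8 q6 118.9
```

```bash

python3 -m jog '[{"xyz":[-0.0033,-0.0038,0],"turn":0},{"xyz":[-0.0066,-0.0076,0],"turn":0},{"xyz":[-0.0066,-0.0076,0],"turn":0},{"xyz":[-0.0066,-0.0076,0],"turn":0},{"xyz":[-0.0066,-0.0076,0],"turn":0},{"xyz":[-0.0066,-0.0076,0],"turn":0},{"xyz":[-0.0066,-0.0076,0],"turn":0},{"xyz":[-0.0066,-0.0076,0],"turn":0}]'
python3 wing.py 11 0.0
python3 - <<'E'
from wing import *
for t in ("wrist2","wrist1","wrist5"):
    i=np.load(f"pics/{t}_i.npy",allow_pickle=True).item();P=cloud(np.load(f"pics/{t}.npy"),i)
    m=(abs(P[...,2]-.059)<.0045)&(abs(P@ex-.469)<.025); b=(P@ey)[m]; h,e=np.histogram(b,np.arange(-.26,.18,.004)); print(t,[(round(x,3),k) for x,k in zip(e,h) if k>8])
E
```

```text
clock: 17.98
tcp_pos: [0.4337, 0.0615, 0.0768]
eef_rot: [179.9, 0.1, -33.8]
force: [-0.6, -4.6, -3.4]
grip_width: 0.0219
pts 3879 theta -0.53829321699514 b 0.0019281669205964379 rms 0.0011928462624475372
clock 18.0333 F [-1.8  3.4 -0.3] M [0.48 0.17 0.07] tcp a,b,z 0.4382 0.0084 0.0769 yaw -33.8 q6 128.7
wrist2 [(np.float64(-0.26), np.int64(19)), (np.float64(-0.188), np.int64(17)), (np.float64(-0.184), np.int64(20)), (np.float64(-0.18), np.int64(15)), (np.float64(-0.176), np.int64(14)), (np.float64(-0.172), np.int64(17)), (np.float64(-0.168), np.int64(18)), (np.float64(-0.164), np.int64(19)), (np.float64(-0.16), np.int64(16)), (np.float64(-0.156), np.int64(14)), (np.float64(-0.152), np.int64(17)), (np.float64(-0.148), np.int64(15)), (np.float64(-0.144), np.int64(20)), (np.float64(-0.14), np.int64(21)), (np.float64(-0.136), np.int64(15)), (np.float64(-0.116), np.int64(34)), (np.float64(-0.112), np.int64(77)), (np.float64(-0.108), np.int64(66)), (np.float64(-0.104), np.int64(131)), (np.float64(0.048), np.int64(230)), (np.float64(0.052), np.int64(256)), (np.float64(0.056), np.int64(122)
[... 1259 characters left out ...]
64), np.int64(77)), (np.float64(-0.16), np.int64(54)), (np.float64(-0.156), np.int64(37)), (np.float64(-0.152), np.int64(38)), (np.float64(-0.148), np.int64(32)), (np.float64(-0.144), np.int64(39)), (np.float64(-0.14), np.int64(34)), (np.float64(-0.136), np.int64(50)), (np.float64(-0.132), np.int64(72)), (np.float64(-0.128), np.int64(67)), (np.float64(-0.124), np.int64(33)), (np.float64(-0.12), np.int64(31)), (np.float64(-0.116), np.int64(37)), (np.float64(-0.112), np.int64(111)), (np.float64(-0.108), np.int64(155)), (np.float64(-0.104), np.int64(53)), (np.float64(0.044), np.int64(70)), (np.float64(0.048), np.int64(343)), (np.float64(0.052), np.int64(246)), (np.float64(0.056), np.int64(74))]
```

Carriage geometry fits (85 mm; end at knob b≈+0.0035). The knob is creeping back while pushed above its axis (θ −0.54), so I push at the wing's lower end, which undoes it again.

```bash

python3 -m jog '[{"xyz":[-0.006,0.0005,0.002],"turn":0},{"xyz":[-0.006,0.0005,0.002],"turn":0},{"xyz":[-0.0016,-0.0019,0],"turn":0},{"xyz":[-0.0016,-0.0019,0],"turn":0},{"xyz":[-0.0016,-0.0019,0],"turn":0},{"xyz":[-0.0016,-0.0019,0],"turn":0},{"xyz":[-0.0016,-0.0019,0],"turn":0},{"xyz":[0,0,0],"turn":0}]'
python3 wing.py 12 0.0
```

```text
clock: 18.7
tcp_pos: [0.4217, 0.0739, 0.0732]
eef_rot: [179.4, -0.2, -33.5]
force: [-1.9, -24.8, 1.6]
grip_width: 0.0224
pts 4800 theta -0.5758266421198291 b 0.0063046164909069296 rms 0.0010301766268033304
clock 18.75 F [ -1.5 -24.3   2.4] M [-3.68  0.22  0.07] tcp a,b,z 0.4277 0.0206 0.0732 yaw -33.6 q6 131.1
```

```bash

python3 -m jog '[{"xyz":[0.0078,0.0008,-0.0025],"turn":0},{"xyz":[0.0078,0.0008,-0.0025],"turn":0},{"xyz":[0.0078,0.0008,-0.0025],"turn":0},{"xyz":[0.0078,0.0008,-0.0025],"turn":0},{"xyz":[0.0033,0.0038,0],"turn":0},{"xyz":[0.0066,0.0076,0],"turn":0},{"xyz":[0.0066,0.0076,0],"turn":0},{"xyz":[0.0066,0.0076,0],"turn":0}]'
python3 wing.py 13 -0.03
```

```text
clock: 19.42
tcp_pos: [0.4524, 0.0248, 0.0841]
eef_rot: [-179.8, -0.1, -33.8]
force: [2.0, 4.6, -0.9]
grip_width: 0.0224
pts 3018 theta -0.48539424432368156 b -0.024392706774583505 rms 0.001042403339897929
clock 19.4667 F [ 0.3 -6.6 -0.1] M [-0.79 -0.07  0.08] tcp a,b,z 0.4519 -0.0342 0.0842 yaw -33.8 q6 123.6
```

```bash

python3 -m jog '[{"xyz":[-0.0033,-0.0038,0],"turn":4},{"xyz":[0,0,0],"turn":4},{"xyz":[0,0,0],"turn":4},{"xyz":[0,0,0],"turn":4},{"xyz":[0,0,0],"turn":3},{"xyz":[0,0,0],"turn":0},{"xyz":[0,0,0],"turn":0},{"xyz":[0,0,0],"turn":0}]' 0.017
python3 wing.py 14 -0.025
```

```text
clock: 20.13
tcp_pos: [0.4495, 0.0287, 0.084]
eef_rot: [179.8, -0.0, -52.5]
force: [-5.9, -1.6, 5.6]
grip_width: 0.0179
pts 2978 theta -0.760130005939328 b -0.0197854190323051 rms 0.0010791278818737258
clock 20.1833 F [-1.1 -1.6 -4.5] M [ 0.79 -0.33  1.14] tcp a,b,z 0.4503 -0.028 0.0838 yaw -52.5 q6 143.2
```

```bash

python3 -m jog '[{"xyz":[0.0043,0.0025,0],"turn":0},{"xyz":[0.0086,0.005,0],"turn":0},{"xyz":[0.0086,0.005,0],"turn":0},{"xyz":[0.0086,0.005,0],"turn":0},{"xyz":[0.0086,0.005,0],"turn":0},{"xyz":[0.0086,0.005,0],"turn":0},{"xyz":[0.0086,0.005,0],"turn":0},{"xyz":[0.0086,0.005,0],"turn":0}]'
python3 wing.py 15 -0.095
```

```text
clock: 20.85
tcp_pos: [0.4597, -0.0456, 0.0835]
eef_rot: [180.0, 0.0, -52.8]
force: [-2.4, 1.5, 0.2]
grip_width: 0.0182
pts 3247 theta -0.8299467493196938 b -0.09204917798228933 rms 0.001227228171725499
clock 20.9 F [-2.1 -2.2 -1.2] M [ 0.61 -0.17  0.81] tcp a,b,z 0.4504 -0.1049 0.0835 yaw -52.8 q6 134.0
```

```bash

python3 -m jog '[{"xyz":[0.0043,0.0025,0],"turn":0},{"xyz":[0.0086,0.005,0],"turn":0},{"xyz":[0.0086,0.005,0],"turn":0},{"xyz":[0.0086,0.005,0],"turn":0},{"xyz":[0.0086,0.005,0],"turn":0},{"xyz":[0.0086,0.005,0],"turn":0},{"xyz":[0.0086,0.005,0],"turn":0},{"xyz":[0.0086,0.005,0],"turn":0}]'
python3 -m jog '[{"xyz":[0.0086,0.005,0],"turn":0},{"xyz":[0.0086,0.005,0],"turn":0},{"xyz":[0.0086,0.005,0],"turn":0},{"xyz":[0.0043,0.0025,0],"turn":0},{"xyz":[0.0035,0.002,0],"turn":0},{"xyz":[0,0,0],"turn":0},{"xyz":[0,0,0],"turn":0},{"xyz":[0,0,0],"turn":0}]'
python3 wing.py 16 -0.21
```

```text
clock: 21.57
tcp_pos: [0.4691, -0.1196, 0.0836]
eef_rot: [180.0, 0.0, -52.8]
force: [-1.5, 2.0, -2.7]
grip_width: 0.0184
clock: 22.23
tcp_pos: [0.4739, -0.1573, 0.0836]
eef_rot: [180.0, -0.0, -52.8]
force: [-0.2, -1.2, -4.7]
grip_width: 0.0181
pts 3221 theta -0.8192547008341142 b -0.20483872504876305 rms 0.0013481548694893508
clock 22.2833 F [ 1.9 -0.9 -4. ] M [ 0.79 -0.71  0.84] tcp a,b,z 0.4505 -0.2153 0.0837 yaw -52.8 q6 121.6
```

```bash

python3 -m jog '[{"xyz":[0.0026,0.0015,0],"turn":0},{"xyz":[0.0026,0.0015,0],"turn":0},{"xyz":[0.0026,0.0015,0],"turn":0},{"xyz":[0.0026,0.0015,0],"turn":0},{"xyz":[0.0026,0.0015,0],"turn":0},{"xyz":[0,0,0],"turn":0},{"xyz":[0,0,0],"turn":0},{"xyz":[0,0,0],"turn":0}]'
python3 -m jog '[{"xyz":[0.0017,0.001,0],"turn":0},{"xyz":[0.0017,0.001,0],"turn":0},{"xyz":[0,0,0],"turn":0},{"xyz":[0,0,0],"turn":0},{"xyz":[0,0,0],"turn":0},{"xyz":[0,0,0],"turn":0},{"xyz":[0,0,0],"turn":0},{"xyz":[0,0,0],"turn":0}]'
python3 wing.py 17 -0.22
```

```text
clock: 22.95
tcp_pos: [0.4749, -0.1669, 0.0834]
eef_rot: [-179.8, 0.5, -53.0]
force: [-0.4, 19.3, 3.1]
grip_width: 0.0184
clock: 23.62
tcp_pos: [0.4749, -0.1679, 0.0832]
eef_rot: [-179.6, 0.8, -53.0]
force: [0.4, 28.8, 6.0]
grip_width: 0.0182
pts 3423 theta -0.8873700508656637 b -0.21383973711148604 rms 0.0011710125142470218
clock 23.6667 F [ 0.4 28.4  3. ] M [ 5.93 -0.66  0.63] tcp a,b,z 0.4502 -0.2261 0.0832 yaw -53.0 q6 119.7
```

Both ends confirmed: the fitted knob travel is 0.2201 m and force rose to about 25–29 N at each end. Now forward toward the marker.

```bash

python3 -m jog '[{"xyz":[-0.0074,0.0005,0.0029],"turn":0},{"xyz":[-0.0074,0.0005,0.0029],"turn":0},{"xyz":[-0.0074,0.0005,0.0029],"turn":0},{"xyz":[-0.0043,-0.0025,0],"turn":0},{"xyz":[-0.0087,-0.005,0],"turn":0},{"xyz":[-0.0087,-0.005,0],"turn":0},{"xyz":[-0.0087,-0.005,0],"turn":0},{"xyz":[-0.0087,-0.005,0],"turn":0}]'
python3 -m jog '[{"xyz":[-0.0087,-0.005,0],"turn":0},{"xyz":[-0.0087,-0.005,0],"turn":0},{"xyz":[-0.0087,-0.005,0],"turn":0},{"xyz":[-0.0087,-0.005,0],"turn":0},{"xyz":[-0.0087,-0.005,0],"turn":0},{"xyz":[0,0,0],"turn":0},{"xyz":[0,0,0],"turn":0},{"xyz":[0,0,0],"turn":0}]'
python3 wing.py 18 -0.13
```

```text
clock: 24.33
tcp_pos: [0.469, -0.1175, 0.083]
eef_rot: [-179.0, -1.3, -52.9]
force: [14.6, 1.1, 7.7]
grip_width: 0.0184
clock: 25.0
tcp_pos: [0.4625, -0.0662, 0.083]
eef_rot: [-178.9, -1.1, -52.9]
force: [14.1, 3.8, 11.2]
grip_width: 0.0185
pts 3340 theta -0.8458932139016088 b -0.11198054194131966 rms 0.0012021324111469401
clock 25.05 F [12.5  2.7 11.6] M [ 1.03 -3.19  0.26] tcp a,b,z 0.4506 -0.1238 0.083 yaw -52.9 q6 131.5
```

```bash

python3 -m jog '[{"xyz":[0,0,0],"turn":-5},{"xyz":[0,0,0],"turn":-5},{"xyz":[0,0,-0.015],"turn":0},{"xyz":[0,0,-0.025],"turn":0},{"xyz":[0,0,-0.03],"turn":0},{"xyz":[0,0,-0.03],"turn":0},{"xyz":[0,0,-0.02],"turn":0},{"xyz":[0,0,0],"turn":0}]' 0.032
python3 wing.py 19 -0.11
python3 - <<'E'
from h import *
p=cv2.imread("pics/wrist19.png");q,_,_=snap("side",19)
cv2.imwrite("pics/w19.png",np.hstack([p[60:360,130:430],cv2.resize(q[150:250,270:350],(240,300),interpolation=cv2.INTER_CUBIC)]))
E
```

```text
clock: 25.72
tcp_pos: [0.4536, -0.0663, 0.2017]
eef_rot: [-179.7, -0.6, -42.9]
force: [1.8, -0.3, 1.1]
grip_width: 0.0324
pts 1368 theta -0.7849238424089989 b -0.11253806079438929 rms 0.000989072698773845
clock 25.7667 F [ 0.   0.5 -0.4] M [ 0.    0.04 -0.02] tcp a,b,z 0.4404 -0.1221 0.1991 yaw -42.9 q6 121.5
```

View pics/w19.png

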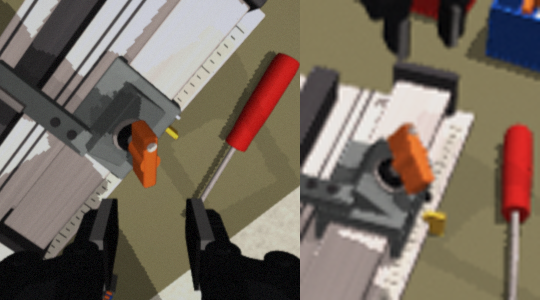

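Wing is well turned at (145,155); the marker (172,133) lies just beside the carriage's far edge, pointer presumably at (177,118). Zoom in.

```bash
python3 - <<'E'
from h import *
p=cv2.imread("pics/wrist19.png");q=cv2.imread("pics/side19.png")
z=lambda im,u,v,w:cv2.resize(im[v-w:v+w,u-w:u+w],(400,400),interpolation=cv2.INTER_CUBIC)
cv2.imwrite("pics/z19.png",np.hstack([z(p,306,184,20),z(q,314,221,20)]))
E
```

```text
(no output)
```

View pics/z19.png

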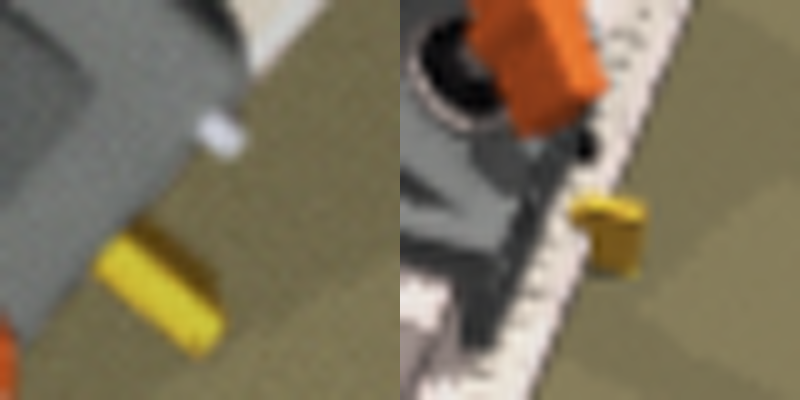

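Left: pointer (pale top) at zoom (220,135), marker bar centred (160,295) — pointer still short on the far side. Right: black pointer (590,145), marker top (610,210).

```bash
python3 - <<'E'
from wing import *
I=np.load("pics/wrist19_i.npy",allow_pickle=True).item();J=np.load("pics/side19_i.npy",allow_pickle=True).item()
def at(u,v,i,z):
    k=i["R"].T@np.array([(u-i["cx"])/i["fx"],(v-i["cy"])/i["fy"],1]);c=-i["R"].T@i["t"];return c+k*(z-c[2])/k[2]
for nm,u,v in (("ptr",308,177.5),("ptr tip",309.5,179),("mark",302,193.5),("mark tip",297,190),("mark out",306,197.5)):
    for z in (.018,.022):
        X=at(u,v,I,z);print(nm,z,"a,b",(X@ex).round(4),(X@ey).round(4))
for nm,u,v in (("ptr",294+590/10-40,201+14.5),("mark in top",294+18,201+21)):
    for z in (.018,.022):
        X=at(u,v,J,z);print("side",nm,z,"a,b",(X@ex).round(4),(X@ey).round(4))
for nm,A,B in (("ptr",(308.5,178,I),(313,215.5,J)),("markin",(297,190,I),(312,222,J))):
    X,m=tri([A,B]);print("tri",nm,X@ex,X@ey,X[2],m)
P=cloud(np.load("pics/wrist19.npy"),I);h=cv2.cvtColor(cv2.imread("pics/wrist19.png"),cv2.COLOR_BGR2HSV)
m=(h[...,0]>20)&(h[...,0]<33)&(h[...,1]>150)&(h[...,2]>120)&(P[...,2]<.05)&(abs(P[...,0]-.43)<.03);M=P[m];top=M[M[:,2]>.019]
print("marker cloud",len(M),len(top),np.percentile(top@ex,[3,97]),np.percentile(top@ey,[3,50,97]),np.percentile(top[:,2],[5,95]))
b=(P@ey)[(abs(P[...,2]-.059)<.004)&(abs(P@ex-.469)<.025)&(P@ey<-.05)&(P@ey>-.22)];print("carriage b",np.percentile(b,[0.5,1,2,50,98,99,99.5]))
m2=(abs(P[...,2]-.020)<.004)&(abs(P@ey+.155)<.03)&(abs(P@ex-.421)<.006)&~m;print("ptr cloud",m2.sum(),np.percentile((P@ey)[m2],[2,50,98]) if m2.any() else 0)
E
```

```text
ptr 0.018 a,b 0.4274 -0.1447
ptr 0.022 a,b 0.4281 -0.1452
ptr tip 0.018 a,b 0.4252 -0.1446
ptr tip 0.022 a,b 0.426 -0.145
mark 0.018 a,b 0.4212 -0.1285
mark 0.022 a,b 0.422 -0.1292
mark tip 0.018 a,b 0.4274 -0.128
mark tip 0.022 a,b 0.4282 -0.1287
mark out 0.018 a,b 0.4153 -0.128
mark out 0.022 a,b 0.4162 -0.1286
side ptr 0.018 a,b 0.4335 -0.1496
side ptr 0.022 a,b 0.4326 -0.1457
side mark in top 0.018 a,b 0.4295 -0.1271
side mark in top 0.022 a,b 0.4286 -0.1234
tri ptr 0.43002956969010137 -0.14460540677339867 0.024364974396469802 [np.float64(0.0022596218300418246), np.float64(0.0022596218300412)]
tri markin 0.4284672336137741 -0.12765069580030183 0.017989722187037607 [np.float64(0.0011390571998504966), np.float64(0.0011390571998505562)]
marker cloud 73 71 [0.41623477 0.42899595] [-0.13154947 -0.12937507 -0.12700228] [0.02097139 0.02409021]
carriage b [-0.15581675 -0.15576622 -0.15555976 -0.13953659 -0.07235785 -0.07187386
 -0.07158211]
ptr cloud 7 [-0.13150151 -0.13145393 -0.12778155]
```

Wrist pale spot (Δ16 mm) and the start view / side view (Δ≈26 mm) disagree, so I take a clearer look straight over the pointer.

```bash

python3 -m jog '[{"xyz":[-0.016,0.0047,0],"turn":0},{"xyz":[-0.016,0.0047,0],"turn":0},{"xyz":[-0.016,0.0047,0],"turn":0},{"xyz":[-0.016,0.0047,0],"turn":0},{"xyz":[0,0,0],"turn":0},{"xyz":[0,0,0],"turn":0},{"xyz":[0,0,0],"turn":0},{"xyz":[0,0,0],"turn":0}]'
python3 - <<'E'
from wing import *
p,d,i=snap("wrist",20);T=r.get_state()["tcp_pos"];print(T,T@ex,T@ey,"cam",-i["R"].T@i["t"])
X=lambda a,b,z:a*ex+b*ey+z*ez
u,v=proj(X(.428,-.142,.018),i);print("centre px",u,v)
u0,v0=int(u)-30,int(v)-22;c=cv2.resize(p[v0:v0+44,u0:u0+60],None,fx=9,fy=9,interpolation=cv2.INTER_CUBIC)
print("crop origin",u0,v0,"x9")
for nm,b in (("marker",-.1288),("p16",-.1448),("p26",-.155)): print(nm,[np.round((np.array(proj(X(a,b,.018),i))-[u0,v0])*9) for a in (.420,.4285)])
q=cv2.imread("pics/side0.png");q=cv2.resize(q[170:235,285:335],None,fx=4,fy=4,interpolation=cv2.INTER_CUBIC)
c=np.vstack([c,np.zeros((0,540,3),np.uint8)]);o=np.zeros((396,760,3),np.uint8);o[:,:540]=c;o[:260,550:750]=q;cv2.imwrite("pics/z20.png",o)
E
```

```text
clock: 26.48
tcp_pos: [0.3902, -0.0353, 0.1947]
eef_rot: [180.0, 0.0, -42.8]
force: [0.4, -0.1, -0.1]
grip_width: 0.0324
[ 0.39023076 -0.03530605  0.19478821] 0.38272864944826923 -0.08393653656670629 cam [ 0.44845944 -0.0881919   0.3382283 ]
centre px 284.50090329237946 106.1559146983092
crop origin 254 84 x9
marker [array([251., 355.]), array([188., 300.])]
p16 [array([353., 230.]), array([289., 174.])]
p26 [array([418., 149.]), array([354.,  92.])]
```

View pics/z20.png

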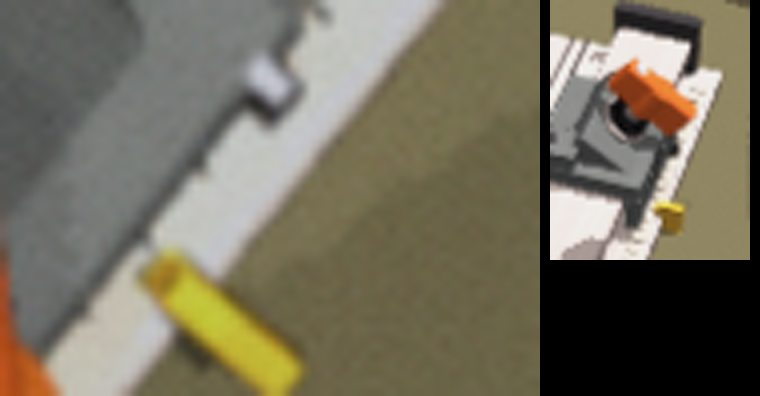

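The pointer is the little block with bright top at (270,82), black tip (287,108); the marker's bar axis runs from (160,262) to (283,380).

```bash
python3 - <<'E'
from wing import *
i=np.load("pics/wrist20_i.npy",allow_pickle=True).item();I=np.load("pics/wrist19_i.npy",allow_pickle=True).item()
def at(u,v,i,z):
    k=i["R"].T@np.array([(u-i["cx"])/i["fx"],(v-i["cy"])/i["fy"],1]);c=-i["R"].T@i["t"];X=c+k*(z-c[2])/k[2];return (X@ex).round(4),(X@ey).round(4)
px=lambda x,y:(254+x/9,84+y/9)
for nm,x,y in (("ptr top",270,82),("ptr tip",287,108),("mark in",160,262),("mark mid",225,320),("mark out",283,380)):
    print(nm,[at(*px(x,y),i,z) for z in (.016,.018,.022)])
for nm,A,B in (("ptr",(308,177.5,I),(*px(270,82),i)),("mark in",(297.3,189.5,I),(*px(158,262),i)),("mark out",(306.5,198,I),(*px(285,380),i))):
    X,m=tri([A,B]);print("tri",nm,(X@ex).round(4),(X@ey).round(4),X[2].round(4),np.round(m,4))
# wrist5 pale spot at the start
p=cv2.imread("pics/wrist5.png");i5=np.load("pics/wrist5_i.npy",allow_pickle=True).item();g=p[196:216,312:332].min(2).astype(int);print(g)
print(at(321,206,i5,.02))
P=cloud(np.load("pics/wrist20.npy"),i)
for y in range(50,130,9): print([ (int(1000*P[int(84+y/9),int(254+x/9),2])) for x in range(225,330,9)])
E
```

```text
ptr top [(np.float64(0.4356), np.float64(-0.1503)), (np.float64(0.4356), np.float64(-0.1503)), (np.float64(0.4356), np.float64(-0.1502))]
ptr tip [(np.float64(0.4327), np.float64(-0.1495)), (np.float64(0.4327), np.float64(-0.1495)), (np.float64(0.4327), np.float64(-0.1494))]
mark in [(np.float64(0.433), np.float64(-0.1298)), (np.float64(0.433), np.float64(-0.1298)), (np.float64(0.433), np.float64(-0.13))]
mark mid [(np.float64(0.4242), np.float64(-0.1296)), (np.float64(0.4243), np.float64(-0.1297)), (np.float64(0.4244), np.float64(-0.1299))]
mark out [(np.float64(0.4157), np.float64(-0.1289)), (np.float64(0.4159), np.float64(-0.129)), (np.float64(0.4161), np.float64(-0.1291))]
tri ptr 0.4354 -0.1494 0.0593 [0. 0.]
tri mark in 0.4327 -0.1316 0.042 [0.001 0.001]
tri mark out 0.4162 -0.1293 0.0255 [0.0002 0.0002]
[[113 113 114 109 113 116 117 117 117 115 118 117 118 119 117 103 117 177
  179 153]
 [112 115 115 114 116 117 114 114 112 117 116 120 118 115 112 105 123 182
  189 186]
 [117 114 115 116 114 117 112 117 119 114 120 116 118 119 113 107 131 186
  197 199]
 [115 116 116 117 116 1
[... 1205 characters left out ...]
 74  76  79  76  79  79  77  78  76
   73  79]
 [ 86  85  82  79  70  80  79  76  76  72  73  76  77  75  77  76  75  76
   76  76]
 [ 87  83  86  84  82  81  81  78  82  79  75  75  79  73  73  79  75  73
   77  77]]
(np.float64(0.4235), np.float64(-0.1857))
[58, 59, 58, 58, 59, 59, 57, 45, 13, 14, 13, 13]
[57, 58, 58, 58, 58, 59, 57, 12, 14, 13, 13, 12]
[59, 59, 59, 58, 60, 59, 13, 14, 13, 12, 14, 12]
[56, 57, 59, 58, 59, 59, 59, 14, 13, 14, 13, 12]
[58, 60, 57, 59, 58, 57, 58, 59, 14, 13, 12, 14]
[59, 58, 57, 46, 58, 59, 57, 41, 21, 13, 14, 14]
[58, 58, 57, 22, 37, 59, 58, 23, 15, 14, 13, 13]
[57, 56, 14, 22, 22, 21, 22, 12, 13, 13, 13, 13]
[58, 14, 13, 15, 22, 21, 21, 13, 15, 12, 12, 12]
```

The bright spot is at z≈59 mm (on the pointer's holder), which explains the disagreement; the black pointer below it reads 22 mm by depth. Check with point clouds.

```bash
python3 - <<'E'
from wing import *
i=np.load("pics/wrist20_i.npy",allow_pickle=True).item();P=cloud(np.load("pics/wrist20.npy"),i);A,B,Z=P@ex,P@ey,P[...,2]
h=cv2.cvtColor(cv2.imread("pics/wrist20.png"),cv2.COLOR_BGR2HSV)
y=(h[...,0]>20)&(h[...,0]<33)&(h[...,1]>130)&(abs(Z-.022)<.003)&(abs(A-.42)<.02)
for lo in np.arange(.414,.436,.004):
    s=y&(A>=lo)&(A<lo+.004);print("mark",lo.round(3),s.sum(),np.percentile(B[s],[5,50,95]).round(4) if s.any() else '')
m=(abs(Z-.021)<.004)&(abs(B+.15)<.012)&(abs(A-.43)<.012)&~y
for a,b,z in sorted(zip(A[m].round(4),B[m].round(4),Z[m].round(3))): print(a,b,z)
k5=np.load("pics/wrist5_i.npy",allow_pickle=True).item();k=k5["R"].T@np.array([(321.6-k5["cx"])/k5["fx"],(206-k5["cy"])/k5["fy"],1]);c=-k5["R"].T@k5["t"];X=c+k*(.059-c[2])/k[2];print("start spot",X@ex,X@ey)
b=B[(abs(Z-.059)<.004)&(abs(A-.455)<.02)&(B<-.11)];print("carriage end",np.percentile(b,[.5,1,2]))
E
```

```text
mark 0.414 16 [-0.1309 -0.129  -0.1272]
mark 0.418 25 [-0.1312 -0.1287 -0.1267]
mark 0.422 25 [-0.1314 -0.1296 -0.1272]
mark 0.426 24 [-0.1311 -0.1292 -0.1268]
mark 0.43 8 [-0.1311 -0.1291 -0.1271]
mark 0.434 0 
0.4328 -0.1483 0.021
0.4329 -0.147 0.023
0.433 -0.1514 0.022
0.4332 -0.1501 0.023
0.4333 -0.1489 0.022
0.4335 -0.1477 0.022
0.434 -0.1484 0.021
0.4341 -0.1471 0.022
0.4347 -0.1478 0.022
0.4354 -0.1472 0.023
0.4359 -0.1478 0.023
start spot 0.43573632901589787 -0.1813189464531894
carriage end [-0.15583397 -0.15569688 -0.15548294]
```

Pointer b −0.1495, marker −0.129: about 20.2 mm to go; carriage-end edge (now −0.1557) should end at −0.1355. Re-engage.

```bash
cat >> wing.py <<'E'
    i=np.load(f"pics/wrist{sys.argv[1]}_i.npy",allow_pickle=True).item();P=cloud(np.load(f"pics/wrist{sys.argv[1]}.npy"),i);A,B,Z=P@ex,P@ey,P[...,2]
    m=(abs(Z-.0585)<.004)&(abs(A-.465)<.03);b0=float(sys.argv[2])
    # ends: rows of a, min b in each, then median
    e=[B[m&(abs(A-a)<.002)&(B<b0-.02)&(B>b0-.06)] for a in np.arange(.446,.496,.004)];print("carriage end",np.median([np.percentile(x,2) for x in e if len(x)>8]).round(4),len([1 for x in e if len(x)>8]))
E
python3 -m jog '[{"xyz":[0.0175,-0.009,0],"turn":-4},{"xyz":[0.0175,-0.009,0],"turn":-4},{"xyz":[0.0175,-0.009,0],"turn":0},{"xyz":[0,0,0],"turn":0},{"xyz":[0,0,0.03],"turn":0},{"xyz":[0,0,0.03],"turn":0},{"xyz":[0,0,0.02],"turn":0},{"xyz":[0,0,0.0],"turn":0}]' 0.036
python3 wing.py 21 -0.1126
```

```text
clock: 27.2
tcp_pos: [0.4432, -0.0463, 0.1101]
eef_rot: [179.7, 0.5, -34.8]
force: [-1.7, -0.1, -0.9]
grip_width: 0.0358
pts 2974 theta -0.5550565195938258 b -0.11387868492766008 rms 0.001060228150620222
clock 27.25 F [ 0.1 -0.8 -0.9] M [-0.01 -0.03  0.03] tcp a,b,z 0.4355 -0.1019 0.1125 yaw -34.8 q6 115.7
carriage end -0.1564 13
```

```bash

python3 -m jog '[{"xyz":[0.0027,0.003,0],"turn":0},{"xyz":[0,0,0.015],"turn":0},{"xyz":[0,0,0.015],"turn":0},{"xyz":[0,0,0.002],"turn":0},{"xyz":[0,0,0],"turn":0},{"xyz":[0,0,0],"turn":0},{"xyz":[0,0,0],"turn":0},{"xyz":[0,0,0],"turn":0}]'
python3 wing.py 22 -0.1126
python3 -m jog '[{"xyz":[0,0,0],"turn":0},{"xyz":[0,0,0],"turn":0},{"xyz":[0,0,0],"turn":0},{"xyz":[0,0,0],"turn":0},{"xyz":[0,0,0],"turn":0},{"xyz":[0,0,0],"turn":0},{"xyz":[0,0,0],"turn":0},{"xyz":[0,0,0],"turn":0}]' 0.024
python3 wing.py 23 -0.1126
```

```text
clock: 27.92
tcp_pos: [0.4491, -0.051, 0.0844]
eef_rot: [-179.9, -0.1, -34.8]
force: [-0.2, -1.0, 0.1]
grip_width: 0.036
pts 3370 theta -0.4137692917428033 b -0.1150566342721166 rms 0.0010205014967247213
clock 27.9667 F [0.5 0.4 0. ] M [ 0.04 -0.08 -0.02] tcp a,b,z 0.4389 -0.1068 0.0841 yaw -34.8 q6 115.2
carriage end -0.157 13
clock: 28.63
tcp_pos: [0.4478, -0.0507, 0.0829]
eef_rot: [180.0, 0.0, -34.8]
force: [-2.4, -0.8, 0.4]
grip_width: 0.024
pts 3544 theta -0.5056887064394362 b -0.11167128437319268 rms 0.0010576780241800894
clock 28.6833 F [-2.  -0.9 -0.1] M [-0.19  0.33  0.01] tcp a,b,z 0.4379 -0.1064 0.0829 yaw -34.8 q6 115.2
carriage end -0.1538 13
```

```bash

python3 -m jog '[{"xyz":[0,0,0],"turn":4},{"xyz":[0,0,0],"turn":4},{"xyz":[0,0,0],"turn":4},{"xyz":[0,0,0],"turn":4},{"xyz":[0,0,0],"turn":4},{"xyz":[0,0,0],"turn":0},{"xyz":[0,0,0],"turn":0},{"xyz":[0,0,0],"turn":0}]' 0.018
python3 wing.py 24 -0.1126
```

```text
clock: 29.35
tcp_pos: [0.447, -0.0503, 0.0838]
eef_rot: [179.9, 0.1, -54.6]
force: [-8.4, 0.6, 11.4]
grip_width: 0.0185
pts 3759 theta -0.778243321865098 b -0.11239201748285603 rms 0.0010580149191324359
clock 29.4 F [-8.7  0.7 11.9] M [0.47 1.23 0.92] tcp a,b,z 0.4371 -0.1059 0.0838 yaw -54.6 q6 135.0
carriage end -0.155 13
```

```bash

python3 -m jog '[{"xyz":[-0.0044,-0.0024,0],"turn":0},{"xyz":[-0.0044,-0.0024,0],"turn":0},{"xyz":[-0.0044,-0.0024,0],"turn":0},{"xyz":[-0.0044,-0.0024,0],"turn":0},{"xyz":[0,0,0],"turn":0},{"xyz":[0,0,0],"turn":0},{"xyz":[0,0,0],"turn":0},{"xyz":[0,0,0],"turn":0}]'
python3 wing.py 25 -0.093
```

```text
clock: 30.07
tcp_pos: [0.4443, -0.0305, 0.0847]
eef_rot: [179.8, 0.1, -54.7]
force: [-13.9, 0.2, 18.7]
grip_width: 0.0184
pts 4089 theta -0.8671094833374061 b -0.09305809596020008 rms 0.0011839530956142847
clock 30.1167 F [-14.4  -1.2  19.8] M [0.27 1.85 0.87] tcp a,b,z 0.437 -0.086 0.0847 yaw -54.7 q6 137.5
carriage end -0.136 13
```

```bash

python3 -m jog '[{"xyz":[0,0,0],"turn":-5},{"xyz":[0,0,0],"turn":-5},{"xyz":[0,0,0],"turn":-5},{"xyz":[0.0017,0.0019,0],"turn":-5},{"xyz":[0.0017,0.0019,0],"turn":-5},{"xyz":[0,0,0],"turn":-5},{"xyz":[0,0,0],"turn":-5},{"xyz":[0,0,0],"turn":0}]'
python3 wing.py 26 -0.093
```

```text
clock: 30.78
tcp_pos: [0.4414, -0.0359, 0.0837]
eef_rot: [179.8, 0.6, -19.7]
force: [-20.1, -3.5, 23.2]
grip_width: 0.0183
pts 4472 theta -0.6679635511176222 b -0.0960868201188473 rms 0.0010869540783082132
clock 30.8333 F [-20.2  -3.9  22.2] M [-0.06  3.   -0.65] tcp a,b,z 0.4334 -0.091 0.0837 yaw -19.9 q6 102.0
carriage end -0.1389 13
```

```bash

python3 -m jog '[{"xyz":[-0.0053,0.0027,-0.005],"turn":0},{"xyz":[0,0,0],"turn":-3},{"xyz":[-0.0008,-0.0016,0],"turn":0},{"xyz":[-0.0008,-0.0016,0],"turn":0},{"xyz":[0,0,0],"turn":0},{"xyz":[0,0,0],"turn":0},{"xyz":[0,0,0],"turn":0},{"xyz":[0,0,0],"turn":0}]'
python3 wing.py 27 -0.093
```

```text
clock: 31.5
tcp_pos: [0.4389, -0.0331, 0.0881]
eef_rot: [180.0, 0.1, -16.9]
force: [-5.5, -1.0, 4.5]
grip_width: 0.018
pts 4363 theta -0.6675816538346434 b -0.09334408647325333 rms 0.0011364892690196933
clock 31.55 F [-4.8 -2.   3.8] M [-0.05  0.74 -0.57] tcp a,b,z 0.4312 -0.0879 0.0881 yaw -16.9 q6 99.3
carriage end -0.1363 13
```

```bash

python3 -m jog '[{"xyz":[0,0,0],"turn":-4},{"xyz":[0.0005,0.0009,0],"turn":-4},{"xyz":[0,0,0],"turn":-4},{"xyz":[0,0,0],"turn":-4},{"xyz":[0,0,0],"turn":0},{"xyz":[0,0,0],"turn":0},{"xyz":[0,0,0],"turn":0},{"xyz":[0,0,0],"turn":0}]'
python3 wing.py 28 -0.093
```

```text
clock: 32.22
tcp_pos: [0.4366, -0.0348, 0.0883]
eef_rot: [179.9, 0.4, -0.9]
force: [-15.3, -5.6, 14.6]
grip_width: 0.0182
pts 4368 theta -0.4967760940818037 b -0.09350483178424202 rms 0.0010490280246722332
clock 32.2667 F [-15.   -5.2  15. ] M [-0.71  2.15 -0.79] tcp a,b,z 0.4288 -0.0893 0.0883 yaw -0.9 q6 83.2
carriage end -0.1361 13
```

```bash

python3 -m jog '[{"xyz":[-0.004,0.0006,-0.002],"turn":-4},{"xyz":[0,0,0],"turn":-4},{"xyz":[0,0,0],"turn":-4},{"xyz":[0,0,0],"turn":-4},{"xyz":[0,0,0],"turn":-4},{"xyz":[0,0,0],"turn":0},{"xyz":[0,0,0],"turn":0},{"xyz":[0,0,0],"turn":0}]'
python3 wing.py 29 -0.093
```

```text
clock: 32.93
tcp_pos: [0.4333, -0.0375, 0.0892]
eef_rot: [179.8, 0.4, 19.2]
force: [-8.5, -14.4, 1.1]
grip_width: 0.0185
pts 3688 theta -0.23549145831144594 b -0.09272446323389166 rms 0.0010215738022765358
clock 32.9833 F [ -9.2 -14.9   1.6] M [-2.15  1.28 -0.36] tcp a,b,z 0.4252 -0.0915 0.0891 yaw 19.2 q6 63.1
carriage end -0.1349 13
```

```bash

python3 -m jog '[{"xyz":[0.0038,0.0014,0],"turn":4},{"xyz":[0.0038,0.0014,0.003],"turn":5},{"xyz":[0,0,0.003],"turn":5},{"xyz":[0,0,0],"turn":4},{"xyz":[0,0,0],"turn":0},{"xyz":[0,0,0],"turn":0},{"xyz":[0,0,0],"turn":0},{"xyz":[0,0,0],"turn":0}]'
python3 -m jog '[{"xyz":[0,0,0],"turn":0},{"xyz":[0,0,0],"turn":0},{"xyz":[0,0,0],"turn":0},{"xyz":[0,0,0],"turn":-3},{"xyz":[0,0,0],"turn":-3},{"xyz":[0,0,0],"turn":-2},{"xyz":[0,0,0],"turn":0},{"xyz":[0,0,0],"turn":0}]' 0.008
python3 wing.py 30 -0.093
```

```text
clock: 33.65
tcp_pos: [0.4439, -0.0363, 0.0838]
eef_rot: [179.9, 0.0, 1.2]
force: [-2.7, -6.2, -1.0]
grip_width: 0.0181
clock: 34.32
tcp_pos: [0.4443, -0.0377, 0.0848]
eef_rot: [179.7, -0.0, 9.2]
force: [-6.3, -10.8, 5.5]
grip_width: 0.011
pts 2620 theta -0.04038250224076219 b -0.09176710549822675 rms 0.001050678002677478
clock 34.3667 F [ -6.  -11.1   4.5] M [-2.12  0.45 -0.76] tcp a,b,z 0.4361 -0.0931 0.0848 yaw 9.2 q6 73.2
carriage end -0.1343 13
```

```bash
cat > chk.py <<'E'
from wing import *
tag=sys.argv[1];p,d,i=snap("wrist",tag);P=cloud(d,i);A,B,Z=P@ex,P@ey,P[...,2];h=cv2.cvtColor(p,cv2.COLOR_BGR2HSV)
y=(h[...,0]>20)&(h[...,0]<33)&(h[...,1]>130)&(abs(Z-.022)<.004)&(abs(A-.42)<.02)
print("mark",y.sum(),np.percentile(B[y],[3,50,97]).round(4))
m=(abs(Z-.0215)<.0035)&(abs(B+.13)<.03)&(abs(A-.432)<.006)&~y&(h[...,2]<130)
print("ptr",sorted(zip(B[m].round(4),A[m].round(4),h[...,2][m])))
s=(abs(Z-.058)<.005)&(abs(B+.13)<.03)&(abs(A-.4355)<.006)&(h[...,2]>165)&(h[...,1]<60);print("spot",s.sum(),np.percentile(B[s],[3,50,97]).round(4) if s.any() else '')
m=(abs(Z-.0585)<.004)&(abs(A-.455)<.02)&(B<-.1);print("carriage end",np.percentile(B[m],[.5,1,2]).round(4));T=r.get_state();print(T["clock"],T["tcp_pos"],T["tcp_pos"]@ex,T["tcp_pos"]@ey)
E
python3 -m jog '[{"xyz":[0,0,0],"turn":0},{"xyz":[0,0,0],"turn":0},{"xyz":[0,0,-0.03],"turn":0},{"xyz":[0,0,-0.03],"turn":0},{"xyz":[-0.026,-0.015,-0.015],"turn":0},{"xyz":[-0.026,-0.015,-0.015],"turn":0},{"xyz":[0,0,-0.015],"turn":7},{"xyz":[0,0,0],"turn":7}]' 0.03
python3 -m jog '[{"xyz":[0,0,0],"turn":7},{"xyz":[0,0,0],"turn":7},{"xyz":[0,0,0],"turn":7},{"xyz":[0,0,0],"turn":7},{"xyz":[0,0,0],"turn":7},{"xyz":[0,0,0],"turn":2},{"xyz":[0,0,0],"turn":0},{"xyz":[0,0,0],"turn":0}]'
python3 chk.py 31
```

```text
clock: 35.03
tcp_pos: [0.3893, -0.0131, 0.1924]
eef_rot: [-180.0, -0.4, -5.1]
force: [1.4, 0.3, 0.6]
grip_width: 0.0296
clock: 35.7
tcp_pos: [0.3882, -0.0135, 0.1891]
eef_rot: [-179.9, -0.0, -41.7]
force: [0.6, 0.8, 0.5]
grip_width: 0.0298
mark 111 [-0.1313 -0.129  -0.1266]
ptr [(np.float64(-0.13), np.float64(0.4335), np.uint8(121)), (np.float64(-0.1294), np.float64(0.4329), np.uint8(120)), (np.float64(-0.1282), np.float64(0.433), np.uint8(98)), (np.float64(-0.1271), np.float64(0.4355), np.uint8(41)), (np.float64(-0.127), np.float64(0.4331), np.uint8(91)), (np.float64(-0.127), np.float64(0.4343), np.uint8(55)), (np.float64(-0.1265), np.float64(0.435), np.uint8(76)), (np.float64(-0.1264), np.float64(0.4338), np.uint8(105))]
spot 14 [-0.1296 -0.1287 -0.1279]
carriage end [-0.1349 -0.1348 -0.1345]
35.75 [ 0.38815183 -0.01355281  0.18910811] 0.3833925223819348 -0.062094270702078694
```

```bash
python3 - <<'E'
from wing import *
p=cv2.imread("pics/wrist31.png");i=np.load("pics/wrist31_i.npy",allow_pickle=True).item()
u,v=proj(.431*ex-.129*ey+.02*ez,i);u0,v0=int(u)-22,int(v)-22
o=cv2.resize(p[v0:v0+44,u0:u0+44],None,fx=12,fy=12,interpolation=cv2.INTER_CUBIC)
X=lambda a,b,z:(np.array(proj(a*ex+b*ey+z*ez,i))-[u0,v0]+.5)*12
print(u0,v0,[X(a,-.129,.022).round() for a in (.415,.428,.436)],"spot h",X(.4355,-.129,.059).round(), "1mm=",X(.43,-.128,.022)-X(.43,-.129,.022))
cv2.imwrite("pics/z31.png",o)
E
```

```text
269 74 [array([436., 430.]), array([305., 309.]), array([223., 233.])] spot h [238. 226.] 1mm= [-9.08187093 10.84722697]
```

View pics/z31.png

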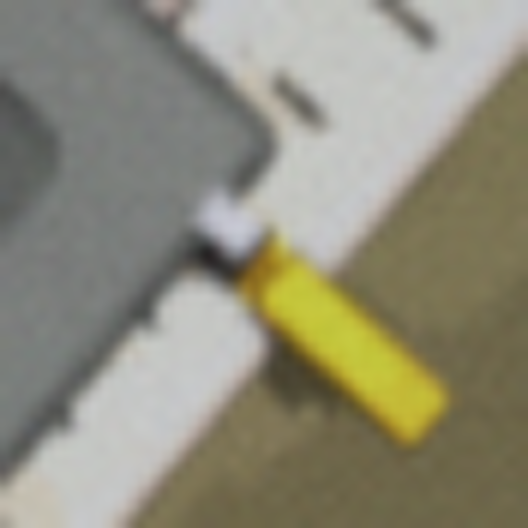

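Pointer holder's bright top (228,218) lies on the marker's axis (268,262)–(435,425), black tip meeting the marker: aligned within under 1 mm. Now the final tightening.

```bash

python3 -m jog '[{"xyz":[0,0,0],"turn":-7},{"xyz":[0,0,0],"turn":-7},{"xyz":[0,0,0],"turn":-7},{"xyz":[0,0,0],"turn":-7},{"xyz":[0,0,0],"turn":-7},{"xyz":[0,0,0],"turn":-7},{"xyz":[0,0,0],"turn":-7},{"xyz":[0,0,0],"turn":0}]' 0.036
python3 -m jog '[{"xyz":[0.0265,0.015,0],"turn":0},{"xyz":[0.0265,0.015,0],"turn":0},{"xyz":[0,0,0],"turn":0},{"xyz":[0,0,0.025],"turn":0},{"xyz":[0,0,0.025],"turn":0},{"xyz":[0,0,0.025],"turn":0},{"xyz":[0,0,0.025],"turn":0},{"xyz":[0,0,0.007],"turn":0}]'
python3 wing.py 32 -0.092
```

```text
clock: 36.42
tcp_pos: [0.3879, -0.0137, 0.189]
eef_rot: [-180.0, -0.0, 7.4]
force: [0.1, -0.0, 0.8]
grip_width: 0.0361
clock: 37.08
tcp_pos: [0.4407, -0.0363, 0.0782]
eef_rot: [-179.9, 0.4, 7.1]
force: [-1.2, 0.2, -0.5]
grip_width: 0.0361
pts 3354 theta 0.007632898341728929 b -0.09239249542009027 rms 0.0010770950659342129
clock 37.1333 F [-1.5  0.5 -1.2] M [0.04 0.03 0.04] tcp a,b,z 0.4327 -0.0913 0.0784 yaw 7.1 q6 74.9
carriage end -0.1346 13
```

```bash

python3 -m jog '[{"xyz":[0,0,0],"turn":0},{"xyz":[0,0,0],"turn":0},{"xyz":[0,0,0],"turn":0},{"xyz":[0,0,0],"turn":0},{"xyz":[0,0,0],"turn":0},{"xyz":[0,0,0],"turn":0},{"xyz":[0,0,0],"turn":0},{"xyz":[0,0,0],"turn":0}]' 0.008
python3 -m jog '[{"xyz":[0,0,0],"turn":-2},{"xyz":[0,0,0],"turn":-2},{"xyz":[0,0,0],"turn":-2},{"xyz":[0,0,0],"turn":-2},{"xyz":[0,0,0],"turn":0},{"xyz":[0,0,0],"turn":0},{"xyz":[0,0,0],"turn":0},{"xyz":[0,0,0],"turn":0}]'
python3 wing.py 33 -0.092
```

```text
clock: 37.8
tcp_pos: [0.4451, -0.0375, 0.0833]
eef_rot: [179.9, -0.1, 7.2]
force: [-2.5, -4.7, 5.6]
grip_width: 0.0107
clock: 38.47
tcp_pos: [0.4452, -0.0377, 0.0835]
eef_rot: [180.0, -0.1, 14.8]
force: [-3.9, -7.6, 8.1]
grip_width: 0.0107
pts 2613 theta -0.05190934188304031 b -0.09155787286226111 rms 0.0010577806510325821
clock 38.5167 F [-3.2 -8.3  6.5] M [-0.82  0.29 -2.29] tcp a,b,z 0.437 -0.0932 0.0835 yaw 14.8 q6 67.1
carriage end -0.1343 13
```

```bash

python3 -m jog '[{"xyz":[0,0,0],"turn":-2},{"xyz":[0,0,0],"turn":-2},{"xyz":[0,0,0],"turn":0},{"xyz":[0,0,0],"turn":0},{"xyz":[0,0,0],"turn":0},{"xyz":[0,0,0],"turn":0},{"xyz":[0,0,0],"turn":0},{"xyz":[0,0,0],"turn":0}]'
python3 -c "
from rig import r;s=r.get_state();print(s['force'],s['moment'],s['eef_rot'])"
python3 -m jog '[{"xyz":[0,0,0],"turn":3},{"xyz":[0,0,0],"turn":3},{"xyz":[0,0,0],"turn":0},{"xyz":[0,0,0],"turn":0},{"xyz":[0,0,0],"turn":0},{"xyz":[0,0,-0.02],"turn":0},{"xyz":[0,0,-0.03],"turn":0},{"xyz":[0,0,-0.03],"turn":0}]' 0.04
python3 -m jog '[{"xyz":[-0.026,-0.015,-0.015],"turn":0},{"xyz":[-0.026,-0.015,-0.015],"turn":0},{"xyz":[0,0,0],"turn":7},{"xyz":[0,0,0],"turn":7},{"xyz":[0,0,0],"turn":7},{"xyz":[0,0,0],"turn":7},{"xyz":[0,0,0],"turn":7},{"xyz":[0,0,0],"turn":7}]'
python3 -m jog '[{"xyz":[0,0,0],"turn":7},{"xyz":[0,0,0],"turn":5},{"xyz":[0,0,0],"turn":0},{"xyz":[0,0,0],"turn":0},{"xyz":[0,0,0],"turn":0},{"xyz":[0,0,0],"turn":0},{"xyz":[0,0,0],"turn":0},{"xyz":[0,0,0],"turn":0}]'
python3 chk.py 34; python3 wing.py 35 -0.092
python3 - <<'E'
from h import *
for n in("scene","side"):
    a=cv2.imread(f"pics/{n}0.png").astype(int);b,_,_=snap(n,36);d=(abs(a-b).max(2)>40).astype(np.uint8)
    k,_,st,_=cv2.connectedComponentsWithStats(cv2.morphologyEx(d,cv2.MORPH_OPEN,np.ones((3,3))))
    print(n,[list(s) for s in st[1:] if s[4]>25])
E
```

```text
clock: 39.18
tcp_pos: [0.4453, -0.0379, 0.0836]
eef_rot: [-180.0, -0.2, 18.6]
force: [-4.9, -9.7, 7.9]
grip_width: 0.011
[-4.91330957 -9.65665752  7.93259802] [-0.7674081   0.27565513 -3.51582846] [-1.79995061e+02 -1.59117107e-01  1.85778665e+01]
clock: 39.85
tcp_pos: [0.4428, -0.0364, 0.1616]
eef_rot: [-179.9, 0.2, 13.3]
force: [1.8, 0.5, 0.6]
grip_width: 0.0399
clock: 40.52
tcp_pos: [0.3866, -0.0193, 0.192]
eef_rot: [-180.0, -0.0, -29.1]
force: [0.5, 0.8, 0.5]
grip_width: 0.04
clock: 41.18
tcp_pos: [0.3866, -0.0196, 0.1919]
eef_rot: [-180.0, 0.0, -40.7]
force: [0.6, 0.5, -0.0]
grip_width: 0.0401
mark 99 [-0.1313 -0.129  -0.1269]
ptr [(np.float64(-0.1304), np.float64(0.4361), np.uint8(108)), (np.float64(-0.1303), np.float64(0.4336), np.uint8(105)), (np.float64(-0.1303), np.float64(0.4348), np.uint8(120)), (np.float64(-0.1297), np.float64(0.4331), np.uint8(101)), (np.float64(-0.1291), np.float64(0.4325), np.uint8(124)), (np.float64(-0.1285), np.float64(0.4331), np.uint8(89)), (np.float64(-0.1272), np.float64(0.4332), np.uint8(87)), (np.float64(-0.1267), np.float64(0.4351), np.uint8(1
[... 3429 characters left out ...]
.int32(10), np.int32(52)], [np.int32(230), np.int32(226), np.int32(23), np.int32(30), np.int32(325)], [np.int32(213), np.int32(240), np.int32(20), np.int32(21), np.int32(151)], [np.int32(281), np.int32(250), np.int32(8), np.int32(14), np.int32(89)], [np.int32(467), np.int32(251), np.int32(93), np.int32(96), np.int32(1925)], [np.int32(306), np.int32(279), np.int32(13), np.int32(21), np.int32(254)], [np.int32(427), np.int32(280), np.int32(22), np.int32(14), np.int32(223)], [np.int32(306), np.int32(290), np.int32(162), np.int32(130), np.int32(8063)], [np.int32(522), np.int32(316), np.int32(21), np.int32(26), np.int32(261)], [np.int32(466), np.int32(345), np.int32(7), np.int32(5), np.int32(29)]]
```

Numbers hint at +0.8 mm residual; refine with intensity centroids before deciding.

```bash
python3 - <<'E'
from wing import *
for t in (19,20,31,34,35):
    p=cv2.imread(f"pics/wrist{t}.png");i=np.load(f"pics/wrist{t}_i.npy",allow_pickle=True).item();P=cloud(np.load(f"pics/wrist{t}.npy"),i)
    A,B,Z=P@ex,P@ey,P[...,2];h=cv2.cvtColor(p,cv2.COLOR_BGR2HSV)
    v,u=np.mgrid[:420,:560]
    def ray(z):
        K=np.stack([(u-i["cx"])/i["fx"],(v-i["cy"])/i["fy"],np.ones_like(u,float)],-1)@i["R"];c=-i["R"].T@i["t"];return c+K*((z-c[2])/K[...,2])[...,None]
    R1=ray(.022);b=R1@ey
    y=(h[...,0]>18)&(h[...,0]<34)&(h[...,1]>140)&(h[...,2]>100)&(abs(R1@ex-.422)<.009)&(abs(b+.129)<.006);mb=b[y]
    R2=ray(.0585);b2=R2@ey;w=np.clip(p.min(2).astype(float)-140,0,None)*((abs(R2@ex-.4355)<.004)&(b2<-.11)&(b2>-.16)&(abs(Z-.058)<.006))
    k=w>10;sb=(w*b2).sum()/w.sum();print(t,"mark",y.sum(),np.mean([mb.min(),mb.max()]).round(4),mb.mean().round(4),"spot",k.sum(),sb.round(4),"diff",(sb-mb.mean()).round(4))
    R3=ray(.018);d=(h[...,2]<85)&(abs(Z-.02)<.007)&(abs(A-.432)<.006)&(B<-.11)&(B>-.16);print("   black",d.sum(),(R3@ey)[d].round(4)[:14])
E
```

```text
19 mark 86 -0.1299 -0.1294 spot 11 -0.1494 diff -0.02
   black 0 []
20 mark 108 -0.1293 -0.1293 spot 13 -0.1496 diff -0.0203
   black 4 [-0.1479 -0.1473 -0.1478 -0.1484]
31 mark 108 -0.129 -0.1289 spot 15 -0.1288 diff 0.0001
   black 3 [-0.1272 -0.1265 -0.1271]
34 mark 107 -0.1291 -0.129 spot 13 -0.1281 diff 0.0009
   black 1 [-0.1261]
35 mark 105 -0.1291 -0.1291 spot 13 -0.1281 diff 0.0009
   black 3 [-0.1261 -0.1261 -0.1267]
```

```bash
python3 -c "
from rig import r
print(r.get_state()['clock'],r.get_state()['force']);print(r.finish_job())"
```

```text
41.3833 [-0.86814764 -0.54873457 -0.77029443]
the job is handed in; nothing more can be done
None
```

The job is done and handed in at 41.4 s of the 64 s allowed, with the gripper clear of everything. The one blemish is that the pointer sits about 0.9 mm past the marker towards the cutter.

- **Offcut:** taken off the support bar and dropped into the red bin; a wrist picture showed it lying there.
- **Knob thread:** counter-clockwise hit a hard stop (2.9 N m) and clockwise gave way, so it is a left-hand thread.
- **Stop travel:** run to the cutter end, where the force rose to about 24 N, then back to the other end, where it rose to about 29 N. The measured knob travel was 0.220 m, as it should be.
- **Pointer:** it was within 0.2 mm of the marker in the check before the final tightening, and the tightening then shifted it. The black tip itself gave only a few readings, which allow up to about 1.3 mm. I left it rather than loosen the clamp and tighten it again.
- **Knob:** turned to the hard stop with 3.5 N m and released. The last fit put it at 0.01 rad, meaning fully tight.

Two things did not go smoothly or were not fully checked:

- **Knob creep:** the vertical tool could not hold the tilted wing squarely, so the knob crept back to about −0.49 rad near the cutter end. I undid it again and carried on.
- **Other items:** I compared before and after pictures to see whether anything else on the bench had moved. The moved arm and its shadows cover much of the difference, so this was not conclusive. I saw no unexpected contact force that pointed to a bump.

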